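Stack two repaired moulds under weights to cure

TASK

Set the two repaired moulds to cure under weight. On the blue board lay the amber mould with the blue label, on that the steel plate, and on top the brass block; on the red board lay the green mould with the red label and stand the round steel weight on it. Put every piece upright and well centred on the one beneath it, and leave the glue bottle and the round tin where they are.

Things in the scene. Friction and masses are not known exactly. Their poses are not given: they have to be found in the camera images.
- blue_board_top (a point): blue painted board, 84 (x) x 76 (y) x 10 mm high, fixed to the bench, with a cork pad flush in its flat top; origin at the centre of its top face; z up. Fixed round the work: piles of moulds up to 80 mm high, a pot 0.34 m tall (x over 0.57, y -0.14 to 0.26) and a rack overhead (x over 0.66, z over 0.44)
- red_board_top (a point): red painted board, otherwise like the blue one: 84 (x) x 76 (y) x 10 mm high, fixed, flat top with a cork pad; origin at the centre of its top face; z up
- amber_mould_center (a point): amber rubber mould with a blue rectangular label on its top, in one piece, a rounded block 48 (x) x 62 (y) x 24 mm high, flat top and bottom; grip across its x width; origin at its centre, half-way up; z up
- green_mould_center (a point): green rubber mould with a red rectangular label on its top, in one piece, smaller than the amber one: 40 (x) x 50 (y) x 18 mm high, flat top and bottom; grip across its x width; origin at its centre, half-way up; z up
- press_plate_center (a point): bare light-grey steel plate, 60 (x) x 50 (y) x 10 mm thick, lying flat, four small dark dots near its corners; grip across its y width; origin at its centre, half-way up; z up
- brass_block_center (a point): brass cube of 42 mm with round hollows in its faces (solid to the touch), about 0.55 kg; grip opposite faces; origin at its centre, half-way up; z up
- round_weight_center (a point): dark steel cylindrical weight: body 38 mm in diameter and 28 mm high, above it a narrow neck and a head 22 mm in diameter, 42 mm high in all, about 0.25 kg; grip the body; origin at its centre, half-way up; z up
- glue_bottle: bystander: small standing glue bottle with a blue nozzle, 29 mm in diameter, 79 mm high, loose; origin at the centre of its underside
- tin: bystander: flat round white tin, 68 mm in diameter, 13 mm high, loose; origin at the centre of its underside

How it is judged:
By the outcome, as a careful person would: the job done as asked, in the order asked, and still so for the second after the job is handed in, with the robot touching nothing.
It also fails if it takes over 112 s, if anything falls off the work surface, if the arm or the gripper's body presses on something with over 40 N, if the wrist force passes 120 N, or if a joint passes its speed limit or range.

ROBOT

A 7-joint arm with a two-finger parallel gripper is mounted at the origin on a cart in front of the work surface, level with it; the furniture and walls round the work are solid. World frame = base frame: x ahead of the robot, y to its left, z up, the work surface at z = 0. Lengths are in m, angles in rad, forces in N, time in s.
With the tool pointing down it reaches from about 0.4 to 0.85 m from the base axis. Payload 4.5 kg.
Tool frame: the origin (TCP) lies on the centre line of the jaws, within the pads' length; the fingertips stand 11 mm ahead of it and the grasp point (between the pads) lies 8 mm behind it; z points along the fingers, y is the direction in which the jaws open and shut (so a half turn about z gives the same grasp; the last joint's range is limited). The gripper opens to 88 mm and grips with 3 to 60 N. Pads are 18 mm wide; open, the fingers measure 123 mm over their backs; the gripper's body (75 mm by 187 mm) begins 45 mm behind the grasp point.
Start: joints at [1.35, 0.689, -0.195, 1.565, 0.157, 0.902, -0.215], TCP at [0.158, -0.605, 0.25] pointing down, gripper open.
Joint ranges: [-3.01, 3.01], [-0.46, 2.08], [-1.47, 1.51], [0.13, 2.56], [-1, 4.14], [0.04, 2.09], [-2.66, 2.66]. Speed limits (rad/s): [2.57, 2.57, 3.14, 3.14, 3.14, 3.14, 3.14].

INTERFACE

Orientations are given as a unit quaternion [x, y, z, w].
In Python, from plant import r, snapshot gives the robot as it stands.
- The arm moves only by the tool drive_tool, never from a script. Its argument "commands" is a list of rows, each an object of numbers: "wx", "wy", "wz": the turn, a rotation vector about the tool's x, y, z in rad; "dx", "dy", "dz": the shift along the tool's x, y, z in m; "claw": the opening, from 0 (shut) to 1 (fully open). A call has 1 to 12 rows; each row shifts and turns the commanded pose from where the row before left it, along the tool's axes as they then stand; what a row does not reach is not made up. A row lasts 1/10 s, in which the tool goes at most 50 mm and 8.59 degrees, less where a joint would pass 70% of its speed; a pose out of reach is approached as far as the arm can. A call is refused whole if a number of a shift passes 0.05 or a number of a turn 0.15, either way. A call with a gripper value outside its range is refused whole. The fingers move at their own pace and stop on an object; "grip_force" is the grip in N (left out, the last holds). Time passes only in rows, so rows that do not move let the fingers close. It gives the time, the measured TCP pose, the force and the opening at its end, in the units of the state.
- r.get_state(): the state, without advancing time (a new reading comes with each control period).
- snapshot(name): name is "scene" or "top" or "wrist"; returns a dict with "color" (384x512x3 uint8, red, green, blue), "fx", "fy", "cx", "cy" (pixels), "world_to_cam" (4x4, takes a point from world to camera coordinates); the wrist camera has in their place "T_tool_cam" (4x4, takes a point from camera to tool coordinates, whose origin is the TCP and whose axes are the flange's). Camera axes: x right, y up, looking along -z (the intrinsics and any distortion apply to the point x, -y, -z); pixel columns grow to the right and rows downward; lengths in m; the calibration is good to about 2 mm. A picture is of the moment at which its call begins: read the wrist's pose just before it. There is no depth.
- r.finish_job(): hands the job in, once; it reports no verdict.
The state is a dict: "clock": time; "q": joint angles; "qd": joint speeds; "joint_torque": joint torques, N m; "tool_pos": TCP position; "eef_rot": TCP orientation; "contact_force": force on the tool from outside, world axes, zero at the start; "moment": the same for the moment, N m; "opening": opening from 0.0 (shut) to 1.0 (fully open).
Only numpy, scipy, OpenCV 4.12 (cv2) and the standard library are available. Lean on these libraries where they do the work, as an engineer would, in place of code of your own. Each camera call takes 0.05 s, during which the arm holds its last target. There are 200 camera calls.

## Working session

There is one attempt and no reset: what is moved stays moved. The work goes in short steps, Python scripts to look and compute and a tool call to move; the robot and the scene stay as the last step left them, time stands still between calls to the robot, and variables do not carry over. Pictures are saved under pics/ and viewed, on a budget of 14 in all, crops included, one or two more only if the job needs it, and the job is handed in when it is done.

Besides the shell and the picture viewer there is one more tool, called after "Emit:" as name(argument=value, ...), one argument or row to a line, values as JSON. drive_tool: Moves the arm, as the interface text tells. Its arguments: {"type":"object","properties":{"commands":{"type":"array","items":{"type":"object","properties":{"wx":{"type":"number"},"wy":{"type":"number"},"wz":{"type":"number"},"dx":{"type":"number"},"dy":{"type":"number"},"dz":{"type":"number"},"claw":{"type":"number"}}}},"grip_force":{"type":"number"}},"required":["commands"]}

```bash
ls; mkdir -p pics
python3 - <<'E'
from plant import r,snapshot
import cv2,numpy as np
s=r.get_state();print({k:np.round(v,3).tolist() for k,v in s.items()})
for n in("scene","top","wrist"):
    d=snapshot(n);cv2.imwrite(f"pics/{n}0.png",d["color"][...,::-1])
    print(n,[(k,np.round(v,4).tolist()) for k,v in d.items() if k!="color"])
E
```

```text
pics
{'clock': 0.0, 'q': [1.35, 0.69, -0.194, 1.566, 0.157, 0.902, -0.215], 'qd': [0.002, 0.0, -0.001, -0.001, -0.0, 0.001, -0.0], 'joint_torque': [-0.001, -52.757, -1.267, -15.343, -0.053, 0.007, 0.0], 'tool_pos': [0.157, -0.604, 0.249], 'eef_rot': [0.992, 0.127, -0.0, -0.001], 'contact_force': [0.493, 0.642, -0.306], 'moment': [0.015, 0.018, -0.021], 'opening': 1.005}
scene [('fx', 459.9918), ('fy', 459.9918), ('cx', 257.6321), ('cy', 202.4971), ('world_to_cam', [[-0.718, -0.696, -0.0125, 0.4806], [0.2823, -0.3076, 0.9087, -0.1148], [-0.6362, 0.6489, 0.4173, -0.8856], [0.0, 0.0, 0.0, 1.0]])]
top [('fx', 390.2751), ('fy', 390.2751), ('cx', 258.1964), ('cy', 194.8236), ('world_to_cam', [[-0.0285, -0.9995, -0.0094, 0.188], [0.9963, -0.0292, 0.0808, -0.4904], [-0.081, -0.0071, 0.9967, -0.8806], [0.0, 0.0, 0.0, 1.0]])]
wrist [('fx', 282.6556), ('fy', 282.6556), ('cx', 258.8207), ('cy', 194.0293), ('T_tool_cam', [[0.0006, 0.9667, 0.2559, 0.0663], [1.0, -0.0005, -0.0003, 0.0012], [-0.0002, 0.2559, -0.9667, -0.1336], [0.0, 0.0, 0.0, 1.0]])]
```

View pics/top0.png

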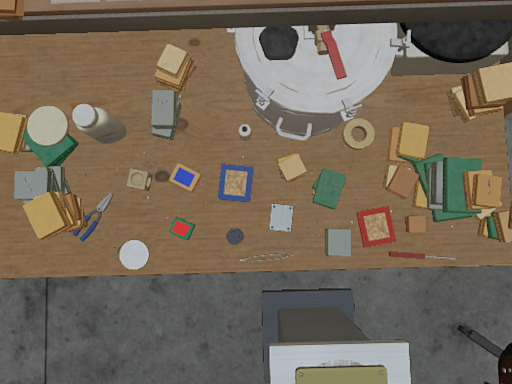

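View pics/scene0.png

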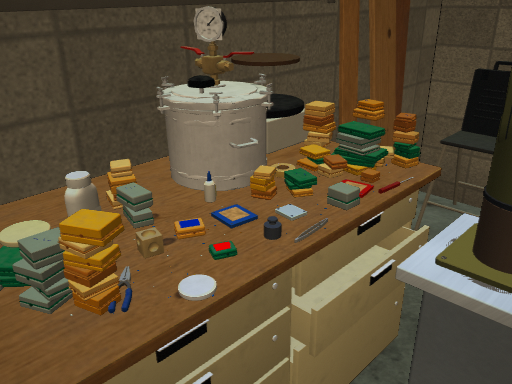

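```bash
cat > h.py <<'E'
from plant import r,snapshot
import cv2,numpy as np
from scipy.spatial.transform import Rotation as R
def cam(n):
    s=r.get_state(); d=snapshot(n)
    if n=="wrist":
        T=np.eye(4);T[:3,:3]=R.from_quat(s["eef_rot"]).as_matrix();T[:3,3]=s["tool_pos"]
        d["c2w"]=T@d["T_tool_cam"]
    else: d["c2w"]=np.linalg.inv(d["world_to_cam"])
    return d
def cast(d,uv,z):
    uv=np.atleast_2d(np.asarray(uv,float))
    ray=np.c_[(uv[:,0]-d["cx"])/d["fx"],-(uv[:,1]-d["cy"])/d["fy"],-np.ones(len(uv))]@d["c2w"][:3,:3].T
    o=d["c2w"][:3,3]
    return (o+ray*((z-o[2])/ray[:,2])[:,None])[:,:2]
def proj(d,p):
    c=np.linalg.inv(d["c2w"])@np.r_[p,1]
    return np.array([d["cx"]-d["fx"]*c[0]/c[2],d["cy"]+d["fy"]*c[1]/c[2]])
def blob(d,lo,hi,at,rad,z,name=""):
    """HSV mask near pixel 'at'; the component's hull cast on plane z -> min-area rect (mm)"""
    hsv=cv2.cvtColor(d["color"],cv2.COLOR_RGB2HSV)
    m=cv2.inRange(hsv,np.array(lo),np.array(hi));w=np.zeros_like(m)
    cv2.circle(w,tuple(int(v) for v in at),int(rad),255,-1);m&=w
    m=cv2.morphologyEx(m,cv2.MORPH_CLOSE,np.ones((3,3)))
    cs,_=cv2.findContours(m,cv2.RETR_EXTERNAL,cv2.CHAIN_APPROX_NONE)
    if not cs: print(name,"none");return
    c=max(cs,key=cv2.contourArea)[:,0]
    p=cast(d,c,z)
    (x,y),(a,b),t=cv2.minAreaRect((p*1000).astype(np.float32))
    u,v=c.mean(0)
    print(name,"px",c.min(0),c.max(0),"c(mm) %.1f %.1f size %.1f %.1f ang %.1f"%(x,y,a,b,t))
    return x,y,a,b,t
E
python3 - <<'E'
from h import *
d=cam("top")
Z=dict(blue=.010,)
blob(d,(100,120,60),(125,255,255),(236,183),25,.010,"blueboard")
blob(d,(0,150,80),(5,255,255),(376,227),25,.010,"redboard")
blob(d,(12,130,100),(28,255,255),(185,177),22,.024,"amber")
blob(d,(110,150,100),(125,255,255),(185,177),15,.024,"bluelabel")
blob(d,(40,80,30),(85,255,255),(181,228),18,.018,"green")
blob(d,(0,180,150),(5,255,255),(181,228),14,.018,"redlabel")
blob(d,(80,5,140),(120,60,255),(281,217),20,.010,"plate")
blob(d,(15,60,80),(32,255,255),(140,179),17,.042,"brass")
blob(d,(0,0,0),(179,120,75),(235,237),13,.014,"weight")
print(cast(d,[(235,237)],.03))
hsv=cv2.cvtColor(d["color"],cv2.COLOR_RGB2HSV)
for p in [(236,167),(281,210),(281,175),(140,171),(133,179),(140,179),(235,237),(170,177),(181,219),(150,200)]: print(p,hsv[p[1],p[0]])
print("glue,tin,",cast(d,[(245,131)],.04),cast(d,[(134,255)],.013),"pot",cast(d,[(293,133),(291,166),(329,188),(339,242)],.05))
cv2.imwrite("pics/top_c.png",cv2.resize(d["color"][120:280,110:310,::-1],None,fx=4,fy=3.75,interpolation=cv2.INTER_CUBIC))
E
```

```text
blueboard px [218 165] [252 201] c(mm) 526.5 227.1 size 73.6 81.6 ang 82.5
redboard px [357 206] [394 246] c(mm) 415.9 -96.0 size 82.9 76.0 ang 9.1
amber px [188 173] [201 191] c(mm) 529.0 319.5 size 12.5 46.6 ang 60.0
bluelabel px [174 168] [193 186] c(mm) 542.3 345.1 size 38.0 29.0 ang 61.8
green px [169 217] [193 239] c(mm) 424.4 353.0 size 49.0 38.6 ang 64.2
redlabel px [173 221] [188 235] c(mm) 424.0 355.3 size 31.2 24.5 ang 62.3
plate px [270 204] [292 230] c(mm) 443.4 122.1 size 47.9 57.6 ang 82.7
brass px [123 162] [156 196] c(mm) 537.8 441.3 size 76.5 74.6 ang 9.7
weight px [238 229] [242 237] c(mm) 409.9 218.6 size 18.4 9.0 ang 12.7
[[0.40055247 0.22903816]]
(236, 167) [110 149 137]
(281, 210) [ 98  18 169]
(281, 175) [ 18 147 127]
(140, 171) [ 21  61 159]
(133, 179) [ 23  77 158]
(140, 179) [ 21  58 154]
(235, 237) [107  41  87]
(170, 177) [ 17 121 167]
(181, 219) [ 72 142  99]
(150, 200) [ 16 104 130]
glue,tin, [[0.64162902 0.19970531]] [[0.36541843 0.46430503]] pot [[ 0.63119261  0.09091797]
 [ 0.55605033  0.09809295]
 [ 0.50394033  0.0150656 ]
 [ 0.38357886 -0.00180491]]
```

View pics/top_c.png

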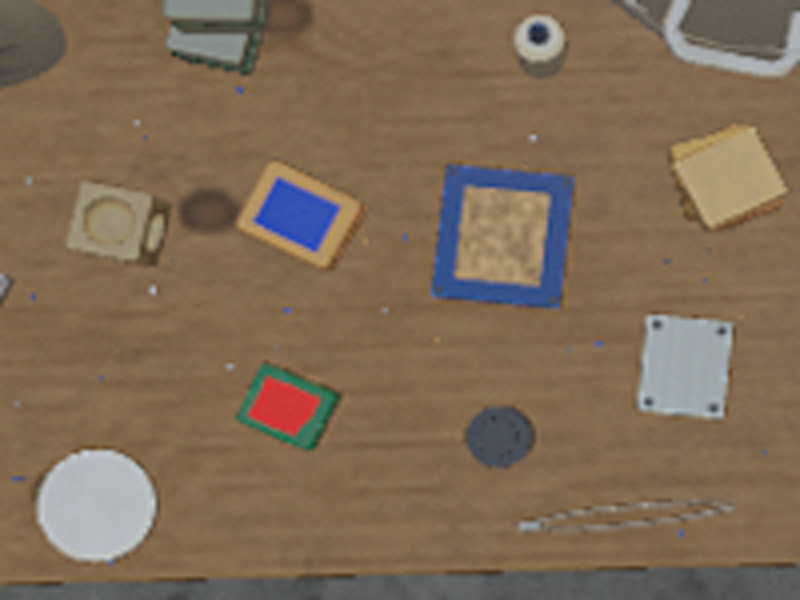

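```bash
cat >> h.py <<'E'
def plan(x,y,z,yaw=None):
    """mm/deg goal of TCP (yaw = jaw direction angle, mod 180) -> wz turn, then tool shift after turning"""
    s=r.get_state();p=np.array(s["tool_pos"])*1000
    M=R.from_quat(s["eef_rot"]).as_matrix()
    j=np.degrees(np.arctan2(M[1,1],M[0,1]))
    t=0 if yaw is None else (yaw-j+90)%180-90
    N=R.from_euler("z",t,degrees=True).as_matrix()@M
    print("t %.2f"%s["clock"],"tcp",p.round(1),"jaw %.1f"%j,"tilt",np.degrees(M[:2,2]).round(2),"q1,7",np.round([s["q"][0],s["q"][6]],2),"F",np.round(s["contact_force"],1),"op %.3f"%s["opening"])
    print("  wz %.3f rad"%np.radians(-t)," then tool shift mm",(N.T@(np.array([x,y,z])-p)).round(1))
E
python3 - <<'E'
from h import *
d=cam("top")
C=lambda u,v:(u/4+110,v/3.75+120)
b=cast(d,[C(82,182),C(155,195),C(138,262),C(66,248)],.042)*1000
print(b.mean(0),np.linalg.norm(np.diff(b,axis=0),axis=1),[np.degrees(np.arctan2(*(b[i+1]-b[i])[::-1])) for i in range(3)])
w=cast(d,[C(500,405),C(500,468),C(466,437),C(534,437)],.028)*1000;print("weight",w.mean(0),w.round(0).tolist())
print("pot base z0",cast(d,[(310,132),(260,105),(250,80)],0),"rim",cast(d,[(310,100),(245,70),(236,45)],.3))
print("pile near red",cast(d,[(389,178),(388,195),(400,195),(417,190)],.03))
plan(430,-100,250)
E
```

```text
[537.68417298 446.23787554] [42.55921029 41.67710369 41.9832214 ] [np.float64(-102.47190501190993), np.float64(166.2901153942347), np.float64(76.6394645626512)]
weight [401.72436703 229.14978607] [[421.0, 229.0], [383.0, 230.0], [402.0, 248.0], [401.0, 210.0]]
pot base z0 [[0.64436914 0.04583413]
 [0.71410722 0.16342297]
 [0.77672334 0.18583524]] rim [[0.62470348 0.08345122]
 [0.67820493 0.18754386]
 [0.72099358 0.20124396]]
pile near red [[ 0.524734   -0.12633217]
 [ 0.48585071 -0.12189829]
 [ 0.48505344 -0.14913629]
 [ 0.49534243 -0.18839655]]
t 0.25 tcp [ 157.4 -604.6  249.4] jaw -75.4 tilt [-0.01  0.04] q1,7 [ 1.35 -0.22] F [ 0.8 -0.8  0.9] op 1.000
  wz 0.000 rad  then tool shift mm [ 3.909e+02 -4.196e+02 -3.000e-01]
```

Emit:
drive_tool(
  commands=[
    {"dx": 0.0325,"dy": -0.035},
    {"dx": 0.0325,"dy": -0.035},
    {"dx": 0.0325,"dy": -0.035},
    {"dx": 0.0325,"dy": -0.035},
    {"dx": 0.0325,"dy": -0.035},
    {"dx": 0.0325,"dy": -0.035},
    {"dx": 0.0325,"dy": -0.035},
    {"dx": 0.0325,"dy": -0.035},
    {"dx": 0.0325,"dy": -0.035},
    {"dx": 0.0325,"dy": -0.035},
    {"dx": 0.0325,"dy": -0.035},
    {"dx": 0.0325,"dy": -0.035},
  ],
)

```text
validation failed for argument at $.co...
```

Emit:
drive_tool(
  commands=[
    {"wx": 0,"wy": 0,"wz": 0,"dx": 0.0325,"dy": -0.035,"dz": 0,"claw": 1},
  ],
  grip_force=15,
)

```text
clock: 0.35
tool_pos: [0.1759, -0.5674, 0.2492]
eef_rot: [0.992, 0.122, -0.001, 0.002]
contact_force: [0.2, 0.5, -0.2]
opening: 1.002
```

Emit:
drive_tool(
  commands=[
    {"wx": 0,"wy": 0,"wz": 0,"dx": 0.0325,"dy": -0.035,"dz": 0,"claw": 1},
    {"wx": 0,"wy": 0,"wz": 0,"dx": 0.0325,"dy": -0.035,"dz": 0,"claw": 1},
    {"wx": 0,"wy": 0,"wz": 0,"dx": 0.0325,"dy": -0.035,"dz": 0,"claw": 1},
    {"wx": 0,"wy": 0,"wz": 0,"dx": 0.0325,"dy": -0.035,"dz": 0,"claw": 1},
    {"wx": 0,"wy": 0,"wz": 0,"dx": 0.0325,"dy": -0.035,"dz": 0,"claw": 1},
    {"wx": 0,"wy": 0,"wz": 0,"dx": 0.0325,"dy": -0.035,"dz": 0,"claw": 1},
    {"wx": 0,"wy": 0,"wz": 0,"dx": 0.0325,"dy": -0.035,"dz": 0,"claw": 1},
    {"wx": 0,"wy": 0,"wz": 0,"dx": 0.0325,"dy": -0.035,"dz": 0,"claw": 1},
    {"wx": 0,"wy": 0,"wz": 0,"dx": 0.0325,"dy": -0.035,"dz": 0,"claw": 1},
    {"wx": 0,"wy": 0,"wz": 0,"dx": 0.0325,"dy": -0.035,"dz": 0,"claw": 1},
    {"wx": 0,"wy": 0,"wz": 0,"dx": 0.0325,"dy": -0.035,"dz": 0,"claw": 1},
    {"wx": 0,"wy": 0,"wz": 0,"dx": 0,"dy": 0,"dz": 0,"claw": 1},
  ],
)

```text
clock: 1.55
tool_pos: [0.4331, -0.0928, 0.2501]
eef_rot: [0.991, 0.134, 0.002, -0.001]
contact_force: [-0.6, 0.1, 0.2]
opening: 1.0
```

Run:
```python
from h import *
d=cam("wrist");cv2.imwrite("pics/w1.png",d["color"][...,::-1])
print("red board expected px",proj(d,[.416,-.096,.01]))
blob(d,(0,150,60),(5,255,255),proj(d,[.416,-.096,.01]),90,.010,"redboard")
plan(424,354,150,-27)
```

```text
red board expected px [257.12726066 183.9728477 ]
redboard px [230 149] [290 214] c(mm) 418.6 -97.7 size 82.9 74.5 ang 9.2
t 1.60 tcp [430.9 -96.5 249.8] jaw -74.9 tilt [0.09 0.07] q1,7 [ 0.21 -1.31] F [ 0.  -0.3 -1.4] op 0.998
  wz -0.837 rad  then tool shift mm [ 398.1 -210.6  100.7]
```

View pics/w1.png

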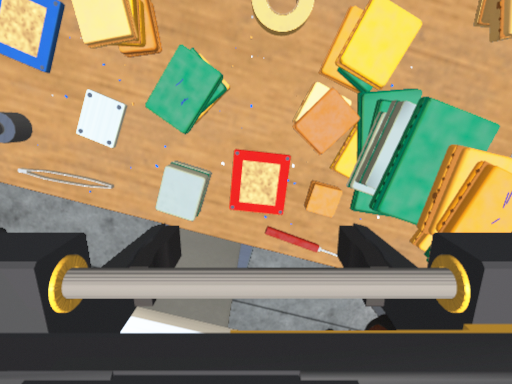

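Emit:
drive_tool(
  commands=[
    {"wx": 0,"wy": 0,"wz": -0.1395,"dx": 0,"dy": 0,"dz": 0,"claw": 1},
    {"wx": 0,"wy": 0,"wz": -0.1395,"dx": 0,"dy": 0,"dz": 0,"claw": 1},
    {"wx": 0,"wy": 0,"wz": -0.1395,"dx": 0,"dy": 0,"dz": 0,"claw": 1},
    {"wx": 0,"wy": 0,"wz": -0.1395,"dx": 0,"dy": 0,"dz": 0,"claw": 1},
    {"wx": 0,"wy": 0,"wz": -0.1395,"dx": 0,"dy": 0,"dz": 0,"claw": 1},
    {"wx": 0,"wy": 0,"wz": -0.1395,"dx": 0,"dy": 0,"dz": 0,"claw": 1},
  ],
)

```text
clock: 2.2
tool_pos: [0.4281, -0.102, 0.2496]
eef_rot: [0.854, 0.52, -0.001, 0.0]
contact_force: [0.2, -0.5, -0.5]
opening: 1.0
```

Emit:
drive_tool(
  commands=[
    {"wx": 0,"wy": 0,"wz": 0,"dx": 0.04,"dy": -0.021,"dz": 0.01,"claw": 1},
    {"wx": 0,"wy": 0,"wz": 0,"dx": 0.04,"dy": -0.021,"dz": 0.01,"claw": 1},
    {"wx": 0,"wy": 0,"wz": 0,"dx": 0.04,"dy": -0.021,"dz": 0.01,"claw": 1},
    {"wx": 0,"wy": 0,"wz": 0,"dx": 0.04,"dy": -0.021,"dz": 0.01,"claw": 1},
    {"wx": 0,"wy": 0,"wz": 0,"dx": 0.04,"dy": -0.021,"dz": 0.01,"claw": 1},
    {"wx": 0,"wy": 0,"wz": 0,"dx": 0.04,"dy": -0.021,"dz": 0.01,"claw": 1},
    {"wx": 0,"wy": 0,"wz": 0,"dx": 0.04,"dy": -0.021,"dz": 0.01,"claw": 1},
    {"wx": 0,"wy": 0,"wz": 0,"dx": 0.04,"dy": -0.021,"dz": 0.01,"claw": 1},
    {"wx": 0,"wy": 0,"wz": 0,"dx": 0.04,"dy": -0.021,"dz": 0.01,"claw": 1},
    {"wx": 0,"wy": 0,"wz": 0,"dx": 0.04,"dy": -0.021,"dz": 0.01,"claw": 1},
    {"wx": 0,"wy": 0,"wz": 0,"dx": 0,"dy": 0,"dz": 0,"claw": 1},
    {"wx": 0,"wy": 0,"wz": 0,"dx": 0,"dy": 0,"dz": 0,"claw": 1},
  ],
)

```text
clock: 3.4
tool_pos: [0.4274, 0.3505, 0.1492]
eef_rot: [0.855, 0.519, -0.001, 0.001]
contact_force: [-0.2, -1.1, 0.2]
opening: 1.003
```

Run:
```python
from h import *
d=cam("wrist");cv2.imwrite("pics/w2.png",d["color"][...,::-1])
blob(d,(35,80,20),(90,255,255),proj(d,[.424,.354,.018]),80,.018,"green")
blob(d,(0,180,100),(5,255,255),proj(d,[.424,.354,.018]),70,.018,"redlabel")
blob(d,(110,150,80),(125,255,255),proj(d,[.542,.345,.024]),70,.024,"bluelabel")
blob(d,(8,100,80),(28,255,255),proj(d,[.542,.345,.024]),60,.024,"amber")
plan(424,354,20,-27)
```

```text
green px [233 158] [274 209] c(mm) 427.0 356.0 size 49.6 38.7 ang 64.4
redlabel px [240 169] [268 202] c(mm) 426.1 354.5 size 32.6 27.1 ang 62.6
bluelabel px [356 115] [395 160] c(mm) 544.1 344.6 size 40.3 30.8 ang 61.6
amber px [312  78] [432 198] c(mm) 540.2 343.4 size 101.3 112.3 ang 22.6
t 3.45 tcp [427.8 349.1 149.4] jaw -27.6 tilt [-0.01 -0.16] q1,7 [-0.64 -1.53] F [ 0.1 -0.2 -0.2] op 1.001
  wz -0.010 rad  then tool shift mm [  3.   -5.8 129.4]
```

View pics/w2.png

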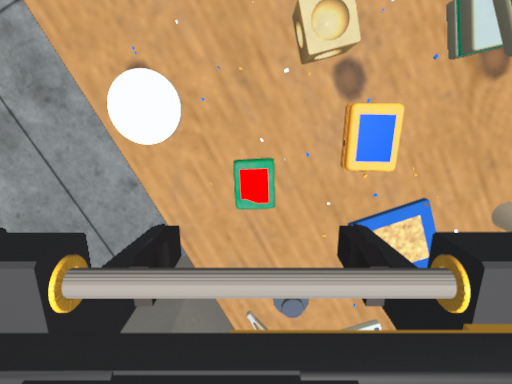

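Emit:
drive_tool(
  commands=[
    {"wx": 0,"wy": 0,"wz": -0.01,"dx": 0.0044,"dy": -0.0043,"dz": 0.04,"claw": 1},
    {"wx": 0,"wy": 0,"wz": 0,"dx": 0,"dy": 0,"dz": 0.04,"claw": 0.8},
    {"wx": 0,"wy": 0,"wz": 0,"dx": 0,"dy": 0,"dz": 0.03,"claw": 0.7},
    {"wx": 0,"wy": 0,"wz": 0,"dx": 0,"dy": 0,"dz": 0.02,"claw": 0.7},
    {"wx": 0,"wy": 0,"wz": 0,"dx": 0,"dy": 0,"dz": 0,"claw": 0.7},
  ],
)

```text
clock: 3.95
tool_pos: [0.4252, 0.3534, 0.0178]
eef_rot: [0.853, 0.522, -0.003, 0.002]
contact_force: [-1.8, -0.4, 0.0]
opening: 0.702
```

Emit:
drive_tool(
  commands=[
    {"wx": 0,"wy": 0,"wz": 0,"dx": 0,"dy": 0,"dz": 0,"claw": 0},
    {"wx": 0,"wy": 0,"wz": 0,"dx": 0,"dy": 0,"dz": 0,"claw": 0},
    {"wx": 0,"wy": 0,"wz": 0,"dx": 0,"dy": 0,"dz": 0,"claw": 0},
    {"wx": 0,"wy": 0,"wz": 0,"dx": 0,"dy": 0,"dz": 0,"claw": 0},
    {"wx": 0,"wy": 0,"wz": 0,"dx": 0,"dy": 0,"dz": 0,"claw": 0},
    {"wx": 0,"wy": 0,"wz": 0,"dx": 0,"dy": 0,"dz": 0,"claw": 0},
    {"wx": 0,"wy": 0,"wz": 0,"dx": 0,"dy": 0,"dz": 0,"claw": 0},
  ],
  grip_force=15,
)

```text
clock: 4.65
tool_pos: [0.4262, 0.3577, 0.0211]
eef_rot: [0.852, 0.523, 0.001, 0.0]
contact_force: [0.6, -0.4, 7.2]
opening: 0.436
```

Run:
```python
from h import *
plan(418.5,-97,150,9)
```

```text
t 4.65 tcp [426.2 357.7  21.1] jaw -26.9 tilt [0.12 0.05] q1,7 [-0.71 -1.59] F [ 0.6 -0.4  7.2] op 0.436
  wz -0.627 rad  then tool shift mm [-447.7  -78.6 -129.8]
```

Emit:
drive_tool(
  commands=[
    {"wx": 0,"wy": 0,"wz": 0,"dx": 0,"dy": 0,"dz": -0.02,"claw": 0},
    {"wx": 0,"wy": 0,"wz": 0,"dx": 0,"dy": 0,"dz": -0.04,"claw": 0},
    {"wx": 0,"wy": 0,"wz": -0.1254,"dx": 0,"dy": 0,"dz": -0.04,"claw": 0},
    {"wx": 0,"wy": 0,"wz": -0.1254,"dx": 0,"dy": 0,"dz": -0.03,"claw": 0},
    {"wx": 0,"wy": 0,"wz": -0.1254,"dx": 0,"dy": 0,"dz": 0,"claw": 0},
    {"wx": 0,"wy": 0,"wz": -0.1254,"dx": 0,"dy": 0,"dz": 0,"claw": 0},
    {"wx": 0,"wy": 0,"wz": -0.1254,"dx": 0,"dy": 0,"dz": 0,"claw": 0},
  ],
)

```text
clock: 5.35
tool_pos: [0.4255, 0.3574, 0.1506]
eef_rot: [0.647, 0.762, 0.0, 0.0]
contact_force: [0.3, 0.3, -0.9]
opening: 0.432
```

Emit:
drive_tool(
  commands=[
    {"wx": 0,"wy": 0,"wz": 0,"dx": -0.02,"dy": -0.0035,"dz": 0,"claw": 0},
    {"wx": 0,"wy": 0,"wz": 0,"dx": -0.04,"dy": -0.007,"dz": 0,"claw": 0},
    {"wx": 0,"wy": 0,"wz": 0,"dx": -0.04,"dy": -0.007,"dz": 0,"claw": 0},
    {"wx": 0,"wy": 0,"wz": 0,"dx": -0.04,"dy": -0.007,"dz": 0,"claw": 0},
    {"wx": 0,"wy": 0,"wz": 0,"dx": -0.04,"dy": -0.007,"dz": 0,"claw": 0},
    {"wx": 0,"wy": 0,"wz": 0,"dx": -0.04,"dy": -0.007,"dz": 0,"claw": 0},
    {"wx": 0,"wy": 0,"wz": 0,"dx": -0.04,"dy": -0.007,"dz": 0,"claw": 0},
    {"wx": 0,"wy": 0,"wz": 0,"dx": -0.04,"dy": -0.007,"dz": 0,"claw": 0},
    {"wx": 0,"wy": 0,"wz": 0,"dx": -0.04,"dy": -0.007,"dz": 0,"claw": 0},
    {"wx": 0,"wy": 0,"wz": 0,"dx": -0.04,"dy": -0.007,"dz": 0,"claw": 0},
    {"wx": 0,"wy": 0,"wz": 0,"dx": -0.04,"dy": -0.007,"dz": 0,"claw": 0},
    {"wx": 0,"wy": 0,"wz": 0,"dx": -0.028,"dy": -0.005,"dz": 0,"claw": 0},
  ],
)

```text
clock: 6.55
tool_pos: [0.4177, -0.1004, 0.15]
eef_rot: [0.65, 0.76, -0.001, 0.001]
contact_force: [0.4, 0.4, -0.4]
opening: 0.434
```

Emit:
drive_tool(
  commands=[
    {"wx": 0,"wy": 0,"wz": 0,"dx": 0,"dy": 0,"dz": 0,"claw": 0},
    {"wx": 0,"wy": 0,"wz": 0,"dx": 0,"dy": 0,"dz": 0,"claw": 0},
    {"wx": 0,"wy": 0,"wz": 0,"dx": 0,"dy": 0,"dz": 0,"claw": 0},
  ],
)

```text
clock: 6.85
tool_pos: [0.4186, -0.096, 0.15]
eef_rot: [0.648, 0.761, 0.001, 0.0]
contact_force: [-0.2, 0.8, 0.0]
opening: 0.435
```

Run:
```python
from h import *
for i in range(3):
    d=cam("wrist"); print(np.round(r.get_state()["tool_pos"],4))
    blob(d,(0,150,60),(5,255,255),proj(d,[.417,-.097,.01]),110,.010,"redboard(may incl label)")
cv2.imwrite("pics/w3.png",d["color"][...,::-1])
plan(418,-97,60,9)
```

```text
[ 0.4186 -0.0957  0.15  ]
redboard(may incl label) px [233 222] [283 267] c(mm) 429.4 -158.6 size 53.1 51.4 ang 9.2
[ 0.4186 -0.0958  0.1499]
redboard(may incl label) px [233 222] [283 267] c(mm) 429.3 -158.4 size 53.1 51.4 ang 9.2
[ 0.4185 -0.0959  0.1499]
redboard(may incl label) px [233 222] [283 267] c(mm) 429.3 -158.4 size 53.0 51.4 ang 9.2
t 7.00 tcp [418.5 -95.9 149.9] jaw 9.2 tilt [0.02 0.02] q1,7 [ 0.39 -0.49] F [-0.6 -0.5 -0.4] op 0.433
  wz 0.004 rad  then tool shift mm [-1.  -0.7 89.9]
```

View pics/w3.png

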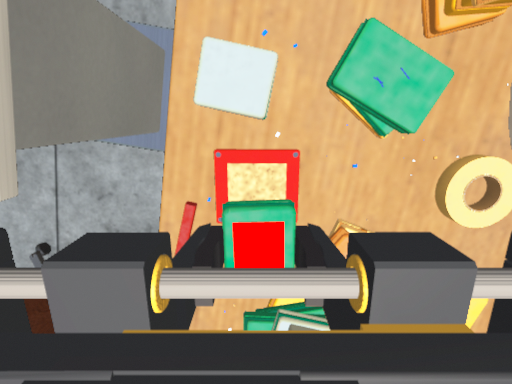

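Run:
```python
from h import *
d=cam("wrist")
hsv=cv2.cvtColor(d["color"],cv2.COLOR_RGB2HSV)
red=cv2.inRange(hsv,(0,150,60),(5,255,255));gr=cv2.inRange(hsv,(40,100,30),(90,255,255))
print("board +y edge rows",[np.nonzero(red[130:,c])[0][0]+130 for c in(235,258,280)],"cols",[ (np.nonzero(red[r_,180:330])[0][[0,-1]]+180).tolist() for r_ in (165,180,190)])
print("mould edge rows",[np.nonzero(gr[180:,c])[0][0]+180 for c in(240,258,275)],"cols",[ (np.nonzero(gr[r_,200:320])[0][[0,-1]]+200).tolist() for r_ in (215,225,235)])
a=cast(d,[(257.5,149.0),(215,165),(300,165)],.010)*1000;print("board",a.round(1),"->ctr",(a[0]-38*np.array([-np.sin(.16),np.cos(.16)])).round(1))
b=cast(d,[(258,200.),(223,225),(296,225)],.148)*1000;print("mould",b.round(1),"->ctr",(b[0]-25*np.array([-np.sin(.16),np.cos(.16)])).round(1))
```

```text
board +y edge rows [np.int64(149), np.int64(150), np.int64(150)] cols [[215, 298], [215, 298], [216, 297]]
mould edge rows [np.int64(201), np.int64(201), np.int64(200)] cols [[222, 295], [223, 295], [223, 295]]
board [[412.4 -59.8]
 [373.9 -81.7]
 [455.7 -68.4]] ->ctr [418.4 -97.3]
mould [[414.9 -70.7]
 [399.4 -86.7]
 [436.2 -80.7]] ->ctr [418.9 -95.4]
```

Emit:
drive_tool(
  commands=[
    {"wx": 0,"wy": 0,"wz": 0,"dx": -0.0016,"dy": -0.0013,"dz": 0.04,"claw": 0},
    {"wx": 0,"wy": 0,"wz": 0,"dx": 0,"dy": 0,"dz": 0.04,"claw": 0},
    {"wx": 0,"wy": 0,"wz": 0,"dx": 0,"dy": 0,"dz": 0.025,"claw": 0},
    {"wx": 0,"wy": 0,"wz": 0,"dx": 0,"dy": 0,"dz": 0.01,"claw": 0},
    {"wx": 0,"wy": 0,"wz": 0,"dx": 0,"dy": 0,"dz": 0.004,"claw": 0},
    {"wx": 0,"wy": 0,"wz": 0,"dx": 0,"dy": 0,"dz": 0,"claw": 0},
    {"wx": 0,"wy": 0,"wz": 0,"dx": 0,"dy": 0,"dz": 0,"claw": 0},
  ],
)

```text
clock: 7.75
tool_pos: [0.417, -0.0995, 0.0481]
eef_rot: [0.649, 0.761, -0.003, -0.002]
contact_force: [-0.3, -0.4, -1.0]
opening: 0.431
```

Run:
```python
from h import *
plan(417.5,-98,30,9.2)
d=cam("wrist");plan(417.5,-98,30,9.2)
```

```text
t 7.75 tcp [417.  -99.5  48.1] jaw 9.1 tilt [-0.42 -0.08] q1,7 [ 0.16 -1.33] F [-0.3 -0.4 -1. ] op 0.431
  wz -0.001 rad  then tool shift mm [ 1.4  0.9 18.1]
t 7.80 tcp [417.  -99.6  48.3] jaw 9.1 tilt [-0.39 -0.08] q1,7 [ 0.16 -1.33] F [-0.2 -0.3 -1.2] op 0.431
  wz -0.002 rad  then tool shift mm [ 1.6  0.8 18.3]
```

Emit:
drive_tool(
  commands=[
    {"wx": 0,"wy": 0,"wz": 0,"dx": 0.0016,"dy": 0.001,"dz": 0.006,"claw": 0},
    {"wx": 0,"wy": 0,"wz": 0,"dx": 0,"dy": 0,"dz": 0.006,"claw": 0},
    {"wx": 0,"wy": 0,"wz": 0,"dx": 0,"dy": 0,"dz": 0.004,"claw": 0},
    {"wx": 0,"wy": 0,"wz": 0,"dx": 0,"dy": 0,"dz": 0,"claw": 0},
    {"wx": 0,"wy": 0,"wz": 0,"dx": 0,"dy": 0,"dz": 0,"claw": 0},
  ],
)

```text
clock: 8.3
tool_pos: [0.4173, -0.0984, 0.0322]
eef_rot: [0.649, 0.761, -0.003, -0.002]
contact_force: [-0.8, -0.6, -0.5]
opening: 0.434
```

Run:
```python
from h import *
plan(417.5,-98,30,9.2);print(np.round(r.get_state()["q"],2))
```

```text
t 8.30 tcp [417.3 -98.4  32.2] jaw 9.1 tilt [-0.43 -0.1 ] q1,7 [ 0.26 -1.43] F [-0.8 -0.6 -0.5] op 0.434
  wz -0.002 rad  then tool shift mm [0.4 0.3 2.2]
[ 0.26  0.91 -0.23  2.27  1.7   0.18 -1.43]
```

Emit:
drive_tool(
  commands=[
    {"wx": 0,"wy": 0,"wz": 0,"dx": 0,"dy": 0,"dz": 0.0015,"claw": 0},
    {"wx": 0,"wy": 0,"wz": 0,"dx": 0,"dy": 0,"dz": 0.0015,"claw": 0},
    {"wx": 0,"wy": 0,"wz": 0,"dx": 0,"dy": 0,"dz": 0,"claw": 0},
  ],
)

```text
clock: 8.6
tool_pos: [0.4174, -0.0984, 0.0307]
eef_rot: [0.649, 0.761, -0.003, -0.001]
contact_force: [-1.8, -0.6, 20.2]
opening: 0.429
```

Emit:
drive_tool(
  commands=[
    {"wx": 0,"wy": 0,"wz": 0,"dx": 0,"dy": 0,"dz": -0.001,"claw": 0},
    {"wx": 0,"wy": 0,"wz": 0,"dx": 0,"dy": 0,"dz": 0,"claw": 0.7},
    {"wx": 0,"wy": 0,"wz": 0,"dx": 0,"dy": 0,"dz": 0,"claw": 0.7},
    {"wx": 0,"wy": 0,"wz": 0,"dx": 0,"dy": 0,"dz": 0,"claw": 0.7},
    {"wx": 0,"wy": 0,"wz": 0,"dx": 0,"dy": 0,"dz": -0.02,"claw": 0.7},
    {"wx": 0,"wy": 0,"wz": 0,"dx": 0,"dy": 0,"dz": -0.03,"claw": 0.7},
    {"wx": 0,"wy": 0,"wz": 0,"dx": 0,"dy": 0,"dz": -0.04,"claw": 1},
    {"wx": 0,"wy": 0,"wz": 0,"dx": 0,"dy": 0,"dz": -0.04,"claw": 1},
    {"wx": 0,"wy": 0,"wz": 0,"dx": 0,"dy": 0,"dz": 0,"claw": 1},
  ],
)

```text
clock: 9.5
tool_pos: [0.4229, -0.0996, 0.1429]
eef_rot: [0.65, 0.76, -0.0, 0.005]
contact_force: [0.9, 0.5, -0.5]
opening: 0.949
```

Run:
```python
from h import *
d=cam("top")
blob(d,(0,150,80),(5,255,255),(376,227),25,.010,"redboard")
blob(d,(40,80,30),(85,255,255),(376,227),15,.028,"green")
blob(d,(0,180,150),(5,255,255),(376,227),8,.028,"redlabel")
d=cam("wrist");cv2.imwrite("pics/w4.png",d["color"][...,::-1])
c=proj(d,[.418,-.097,.028])
blob(d,(0,150,60),(5,255,255),c,150,.010,"redboard")
blob(d,(35,80,20),(90,255,255),c,60,.028,"green")
plan(402,229,150,-45);print(np.round(r.get_state()["q"],2))
```

```text
redboard px [357 206] [394 246] c(mm) 415.9 -96.3 size 83.0 76.1 ang 9.1
green px [367 216] [390 235] c(mm) 417.2 -98.3 size 37.9 48.1 ang 10.9
redlabel px [373 221] [384 232] c(mm) 415.7 -97.5 size 23.4 22.9 ang 9.6
redboard px [209 144] [297 219] c(mm) 417.6 -96.7 size 82.6 73.7 ang 8.9
green px [232 163] [274 216] c(mm) 418.2 -99.4 size 38.0 49.3 ang 9.7
t 9.60 tcp [ 421.4 -100.5  140. ] jaw 8.9 tilt [ 0.17 -0.5 ] q1,7 [ 0.45 -0.66] F [ 0.1 -0.3  0. ] op 1.001
  wz 0.940 rad  then tool shift mm [ 219.1 -246.7  -12.4]
[ 0.45  0.7  -0.52  2.22  0.9   0.44 -0.66]
```

Emit:
drive_tool(
  commands=[
    {"wx": 0,"wy": 0,"wz": 0,"dx": 0.0411,"dy": 0.0041,"dz": -0.0012,"claw": 1},
    {"wx": 0,"wy": 0,"wz": 0,"dx": 0.0411,"dy": 0.0041,"dz": -0.0012,"claw": 1},
    {"wx": 0,"wy": 0,"wz": 0,"dx": 0.0411,"dy": 0.0041,"dz": -0.0012,"claw": 1},
    {"wx": 0,"wy": 0,"wz": 0,"dx": 0.0411,"dy": 0.0041,"dz": -0.0012,"claw": 1},
    {"wx": 0,"wy": 0,"wz": 0,"dx": 0.0411,"dy": 0.0041,"dz": -0.0012,"claw": 1},
    {"wx": 0,"wy": 0,"wz": 0,"dx": 0.0411,"dy": 0.0041,"dz": -0.0012,"claw": 1},
    {"wx": 0,"wy": 0,"wz": 0,"dx": 0.0411,"dy": 0.0041,"dz": -0.0012,"claw": 1},
    {"wx": 0,"wy": 0,"wz": 0,"dx": 0.0411,"dy": 0.0041,"dz": -0.0012,"claw": 1},
    {"wx": 0,"wy": 0,"wz": 0,"dx": 0,"dy": 0,"dz": 0,"claw": 1},
    {"wx": 0,"wy": 0,"wz": 0,"dx": 0,"dy": 0,"dz": 0,"claw": 1},
  ],
)

```text
clock: 10.6
tool_pos: [0.4017, 0.23, 0.145]
eef_rot: [0.649, 0.761, -0.004, 0.003]
contact_force: [0.6, -0.1, -0.6]
opening: 1.0
```

Run:
```python
from h import *
d=cam("wrist");cv2.imwrite("pics/w4.png",d["color"][...,::-1])
plan(403,229.5,17,9);print(np.round(r.get_state()["q"],2), proj(d,[.403,.2295,.028]),proj(d,[.403,.2295,.042]))
blob(d,(0,0,0),(179,160,110),proj(d,[.403,.2295,.028]),42,.028,"weight")
```

```text
t 10.65 tcp [401.8 228.5 145. ] jaw 8.9 tilt [-0.03 -0.69] q1,7 [-0.3  -1.25] F [ 0.3 -0.2  0.2] op 1.002
  wz -0.001 rad  then tool shift mm [  2.3   1.6 128. ]
[-0.3   0.71 -0.51  2.13  0.76  0.5  -1.25] [259.38095985 191.34320842] [259.38914585 195.50218146]
weight px [243 166] [279 181] c(mm) 401.8 246.1 size 32.6 13.7 ang 9.1
```

View pics/w4.png

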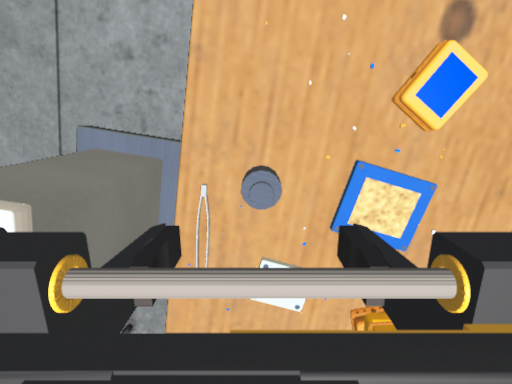

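Run:
```python
from h import *
for i in range(2):
    d=cam("wrist");print(R.from_quat(r.get_state()["eef_rot"]).as_matrix()[:,2].round(4))
    blob(d,(100,100,50),(125,255,255),proj(d,[.528,.227,.010]),75,.010,"blueboard")
    print(cast(d,[(261.5,187.5)],.028),cast(d,[(263,191)],.042))
    hsv=cv2.cvtColor(d["color"],cv2.COLOR_RGB2HSV);m=(hsv[150:225,225:300,2]<115).astype(np.uint8)
    n,l,s,c=cv2.connectedComponentsWithStats(m);i=1+s[1:,4].argmax();print(s[i]+[225,150,0,0,0],c[i]+[225,150])
```

```text
[-4.000e-04 -1.200e-02 -9.999e-01]
blueboard px [331 159] [436 248] c(mm) 526.8 227.4 size 74.9 84.6 ang 82.5
[[0.40446939 0.23165835]] [[0.40557972 0.23226918]]
[243 164  37  16 149] [261.12751678 168.98657718]
[-1.000e-04 -1.170e-02 -9.999e-01]
blueboard px [331 158] [436 247] c(mm) 526.8 227.4 size 75.0 84.5 ang 82.5
[[0.40472641 0.2309987 ]] [[0.40583655 0.23160675]]
[243 163  36  16 146] [260.80821918 168.2260274 ]
```

Emit:
drive_tool(
  commands=[
    {"wx": 0,"wy": 0.012,"wz": 0,"dx": 0.0017,"dy": 0.002,"dz": 0,"claw": 1},
    {"wx": 0,"wy": 0,"wz": 0,"dx": 0,"dy": 0,"dz": 0.025,"claw": 0.8},
    {"wx": 0,"wy": 0,"wz": 0,"dx": 0,"dy": 0,"dz": 0.025,"claw": 0.7},
    {"wx": 0,"wy": 0,"wz": 0,"dx": 0,"dy": 0,"dz": 0.025,"claw": 0.7},
    {"wx": 0,"wy": 0,"wz": 0,"dx": 0,"dy": 0,"dz": 0.025,"claw": 0.7},
    {"wx": 0,"wy": 0,"wz": 0,"dx": 0,"dy": 0,"dz": 0.02,"claw": 0.7},
    {"wx": 0,"wy": 0,"wz": 0,"dx": 0,"dy": 0,"dz": 0.008,"claw": 0.7},
    {"wx": 0,"wy": 0,"wz": 0,"dx": 0,"dy": 0,"dz": 0,"claw": 0.7},
    {"wx": 0,"wy": 0,"wz": 0,"dx": 0,"dy": 0,"dz": 0,"claw": 0.7},
  ],
)

```text
clock: 11.65
tool_pos: [0.4044, 0.2318, 0.0184]
eef_rot: [0.65, 0.76, 0.001, -0.001]
contact_force: [0.7, 0.6, 0.4]
opening: 0.702
```

Run:
```python
from h import *
plan(403.5,230.5,17,9);print(np.round(r.get_state()["q"],2))
```

```text
t 11.65 tcp [404.4 231.8  18.4] jaw 8.9 tilt [-0.03  0.17] q1,7 [-0.57 -1.59] F [0.7 0.6 0.4] op 0.702
  wz -0.002 rad  then tool shift mm [-1.1 -1.1  1.4]
[-0.57  0.94 -0.07  2.18  1.13  0.06 -1.59]
```

Emit:
drive_tool(
  commands=[
    {"wx": 0,"wy": 0,"wz": 0,"dx": 0,"dy": 0,"dz": 0,"claw": 0},
    {"wx": 0,"wy": 0,"wz": 0,"dx": 0,"dy": 0,"dz": 0,"claw": 0},
    {"wx": 0,"wy": 0,"wz": 0,"dx": 0,"dy": 0,"dz": 0,"claw": 0},
    {"wx": 0,"wy": 0,"wz": 0,"dx": 0,"dy": 0,"dz": 0,"claw": 0},
    {"wx": 0,"wy": 0,"wz": 0,"dx": 0,"dy": 0,"dz": 0,"claw": 0},
    {"wx": 0,"wy": 0,"wz": 0,"dx": 0,"dy": 0,"dz": 0,"claw": 0},
    {"wx": 0,"wy": 0,"wz": 0,"dx": 0,"dy": 0,"dz": -0.01,"claw": 0},
    {"wx": 0,"wy": 0,"wz": 0,"dx": 0,"dy": 0,"dz": -0.03,"claw": 0},
    {"wx": 0,"wy": 0,"wz": 0,"dx": 0,"dy": 0,"dz": -0.03,"claw": 0},
    {"wx": 0,"wy": 0,"wz": 0,"dx": 0,"dy": 0,"dz": -0.03,"claw": 0},
    {"wx": 0,"wy": 0,"wz": 0,"dx": 0,"dy": 0,"dz": -0.03,"claw": 0},
  ],
  grip_force=25,
)

```text
clock: 12.75
tool_pos: [0.4038, 0.2312, 0.1492]
eef_rot: [0.65, 0.76, 0.0, -0.002]
contact_force: [0.5, 0.5, -3.0]
opening: 0.419
```

Run:
```python
from h import *
plan(418,-97.5,150,9);print(np.round(r.get_state()["q"],2))
```

```text
t 12.75 tcp [403.8 231.2 149.2] jaw 8.9 tilt [-0.1   0.15] q1,7 [-0.26 -1.27] F [ 0.5  0.5 -3. ] op 0.419
  wz -0.002 rad  then tool shift mm [-326.9  -37.4   -1.6]
[-0.26  0.72 -0.58  2.12  0.79  0.53 -1.27]
```

Emit:
drive_tool(
  commands=[
    {"wx": 0,"wy": 0,"wz": 0,"dx": -0.0409,"dy": -0.0047,"dz": 0,"claw": 0},
    {"wx": 0,"wy": 0,"wz": 0,"dx": -0.0409,"dy": -0.0047,"dz": 0,"claw": 0},
    {"wx": 0,"wy": 0,"wz": 0,"dx": -0.0409,"dy": -0.0047,"dz": 0,"claw": 0},
    {"wx": 0,"wy": 0,"wz": 0,"dx": -0.0409,"dy": -0.0047,"dz": 0,"claw": 0},
    {"wx": 0,"wy": 0,"wz": 0,"dx": -0.0409,"dy": -0.0047,"dz": 0,"claw": 0},
    {"wx": 0,"wy": 0,"wz": 0,"dx": -0.0409,"dy": -0.0047,"dz": 0,"claw": 0},
    {"wx": 0,"wy": 0,"wz": 0,"dx": -0.0409,"dy": -0.0047,"dz": 0,"claw": 0},
    {"wx": 0,"wy": 0,"wz": 0,"dx": -0.0409,"dy": -0.0047,"dz": 0,"claw": 0},
    {"wx": 0,"wy": 0,"wz": 0,"dx": 0,"dy": 0,"dz": 0,"claw": 0},
    {"wx": 0,"wy": 0,"wz": 0,"dx": 0,"dy": 0,"dz": 0,"claw": 0},
    {"wx": 0,"wy": 0,"wz": 0,"dx": 0,"dy": 0,"dz": 0,"claw": 0},
  ],
)

```text
clock: 13.85
tool_pos: [0.4178, -0.0961, 0.1472]
eef_rot: [0.649, 0.76, 0.001, -0.002]
contact_force: [-0.3, 0.8, -2.7]
opening: 0.423
```

Run:
```python
from h import *
d=cam("wrist");cv2.imwrite("pics/w5.png",d["color"][...,::-1])
plan(418,-98,45,9);print(np.round(r.get_state()["q"],2))
```

```text
t 13.90 tcp [417.9 -95.7 147.3] jaw 9.1 tilt [-0.02  0.24] q1,7 [ 0.5  -0.67] F [ 0.7 -0.3 -2.1] op 0.422
  wz 0.001 rad  then tool shift mm [ -2.7  -0.3 102.3]
[ 0.5   0.7  -0.6   2.22  0.9   0.48 -0.67]
```

View pics/w5.png

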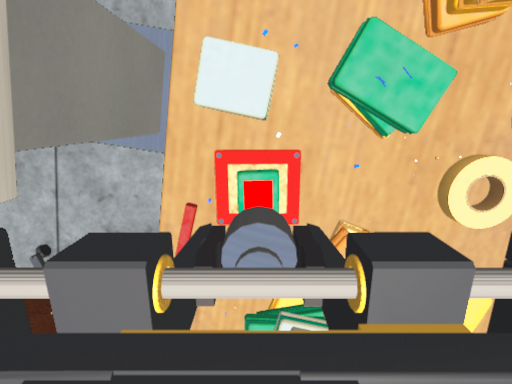

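Run:
```python
from h import *
d=cam("wrist");s=r.get_state();p=np.array(s["tool_pos"]);R_=R.from_quat(s["eef_rot"]).as_matrix()
u=R_[:,0]
for z in(.129,.157,.171): print(z,[proj(d,np.r_[(p+u*k)[:2],z]).round(1).tolist() for k in (0,.011,.019)])
print("mould",proj(d,[.4183,-.0983,.028]),"mould edge px->",cast(d,[(258,170)],.028))
hsv=cv2.cvtColor(d["color"],cv2.COLOR_RGB2HSV)
for rr in range(200,266,3): print(rr,hsv[rr,258].tolist(),end=" ")
g=cv2.inRange(hsv,(35,80,20),(90,255,255));
print([np.nonzero(g[150:215,c])[0][0]+150 for c in (245,258,270)],[(np.nonzero(g[rr,220:300])[0][[0,-1]]+220).tolist() for rr in(180,190,200)])
```

```text
0.129 [[257.4, 234.4], [257.4, 216.3], [257.4, 202.8]]
0.157 [[257.2, 257.0], [257.1, 235.8], [257.1, 219.8]]
0.171 [[257.0, 272.1], [257.0, 248.9], [256.9, 231.3]]
mould [257.76343901 194.50612544] mould edge px-> [[ 0.41490126 -0.07560535]]
200 [0, 255, 255] 203 [0, 255, 255] 206 [1, 176, 199] 209 [10, 10, 73] 212 [15, 7, 72] 215 [0, 3, 73] 218 [150, 4, 72] 221 [0, 3, 73] 224 [109, 55, 161] 227 [109, 56, 158] 230 [109, 56, 155] 233 [110, 58, 162] 236 [109, 56, 160] 239 [109, 56, 156] 242 [109, 56, 155] 245 [104, 37, 143] 248 [165, 7, 71] 251 [113, 27, 114] 254 [109, 56, 155] 257 [109, 56, 160] 260 [109, 54, 160] 263 [109, 54, 156] [np.int64(171), np.int64(170), np.int64(170)] [[237, 278], [238, 278], [237, 278]]
```

Emit:
drive_tool(
  commands=[
    {"wx": 0,"wy": 0,"wz": 0,"dx": -0.0023,"dy": 0,"dz": 0.015,"claw": 0},
    {"wx": 0,"wy": 0,"wz": 0,"dx": 0,"dy": 0,"dz": 0.015,"claw": 0},
    {"wx": 0,"wy": 0,"wz": 0,"dx": 0,"dy": 0,"dz": 0.015,"claw": 0},
    {"wx": 0,"wy": 0,"wz": 0,"dx": 0,"dy": 0,"dz": 0.015,"claw": 0},
    {"wx": 0,"wy": 0,"wz": 0,"dx": 0,"dy": 0,"dz": 0.015,"claw": 0},
    {"wx": 0,"wy": 0,"wz": 0,"dx": 0,"dy": 0,"dz": 0.015,"claw": 0},
    {"wx": 0,"wy": 0,"wz": 0,"dx": 0,"dy": 0,"dz": 0.006,"claw": 0},
    {"wx": 0,"wy": 0,"wz": 0,"dx": 0,"dy": 0,"dz": 0,"claw": 0},
    {"wx": 0,"wy": 0,"wz": 0,"dx": 0,"dy": 0,"dz": 0,"claw": 0},
  ],
)

```text
clock: 14.85
tool_pos: [0.4185, -0.098, 0.0514]
eef_rot: [0.649, 0.761, 0.001, -0.001]
contact_force: [-0.0, -0.1, -2.6]
opening: 0.424
```

Run:
```python
from h import *
plan(418.3,-98,46.5,9.1);print(np.round(r.get_state()["q"],2))
```

```text
t 14.85 tcp [418.5 -98.   51.4] jaw 9.0 tilt [-0.01  0.21] q1,7 [ 0.26 -1.22] F [-0.  -0.1 -2.6] op 0.424
  wz -0.001 rad  then tool shift mm [ 0.1 -0.2  4.9]
[ 0.26  0.87 -0.21  2.27  1.5   0.16 -1.22]
```

Emit:
drive_tool(
  commands=[
    {"wx": 0,"wy": 0,"wz": 0,"dx": 0,"dy": 0,"dz": 0.002,"claw": 0},
    {"wx": 0,"wy": 0,"wz": 0,"dx": 0,"dy": 0,"dz": 0.0015,"claw": 0},
    {"wx": 0,"wy": 0,"wz": 0,"dx": 0,"dy": 0,"dz": 0.001,"claw": 0},
    {"wx": 0,"wy": 0,"wz": 0,"dx": 0,"dy": 0,"dz": 0,"claw": 0},
  ],
)

```text
clock: 15.25
tool_pos: [0.4183, -0.099, 0.047]
eef_rot: [0.65, 0.76, 0.001, -0.001]
contact_force: [-0.3, 0.6, 1.2]
opening: 0.418
```

Emit:
drive_tool(
  commands=[
    {"wx": 0,"wy": 0,"wz": 0,"dx": 0,"dy": 0,"dz": 0.0003,"claw": 0.7},
    {"wx": 0,"wy": 0,"wz": 0,"dx": 0,"dy": 0,"dz": 0,"claw": 0.7},
    {"wx": 0,"wy": 0,"wz": 0,"dx": 0,"dy": 0,"dz": 0,"claw": 0.7},
    {"wx": 0,"wy": 0,"wz": 0,"dx": 0,"dy": 0,"dz": 0,"claw": 0.7},
    {"wx": 0,"wy": 0,"wz": 0,"dx": 0,"dy": 0,"dz": -0.015,"claw": 0.7},
    {"wx": 0,"wy": 0,"wz": 0,"dx": 0,"dy": 0,"dz": -0.02,"claw": 0.7},
    {"wx": 0,"wy": 0,"wz": 0,"dx": 0,"dy": 0,"dz": -0.03,"claw": 0.8},
    {"wx": 0,"wy": 0,"wz": 0,"dx": 0,"dy": 0,"dz": -0.03,"claw": 1},
    {"wx": 0,"wy": 0,"wz": 0,"dx": 0,"dy": 0,"dz": -0.03,"claw": 1},
    {"wx": 0,"wy": 0,"wz": 0,"dx": 0,"dy": 0,"dz": 0,"claw": 1},
    {"wx": 0,"wy": 0,"wz": 0,"dx": 0,"dy": 0,"dz": 0,"claw": 1},
  ],
)

```text
clock: 16.35
tool_pos: [0.4181, -0.1, 0.1705]
eef_rot: [0.65, 0.76, 0.001, -0.001]
contact_force: [0.7, 0.2, -0.5]
opening: 0.998
```

Run:
```python
from h import *
d=cam("wrist");cv2.imwrite("pics/w6.png",cv2.resize(d["color"][100:260,160:360,::-1],None,fx=4,fy=3.75))
c=proj(d,[.418,-.097,.028])
blob(d,(0,150,60),(5,255,255),c,150,.010,"redboard")
blob(d,(35,80,20),(90,255,255),c,60,.028,"green")
plan(544,345,150,-28.3);print(np.round(r.get_state()["q"],2))
```

```text
redboard px [218 144] [297 212] c(mm) 417.5 -96.8 size 82.6 73.6 ang 8.9
green px [239 162] [277 184] c(mm) 416.1 -86.1 size 38.6 21.3 ang 13.7
t 16.40 tcp [417.6 -99.9 169.9] jaw 8.9 tilt [-0.1   0.15] q1,7 [ 0.53 -0.56] F [-0.  -0.3  0. ] op 0.999
  wz 0.649 rad  then tool shift mm [451.6 -99.6  21.3]
[ 0.53  0.66 -0.63  2.2   0.79  0.52 -0.56]
```

View pics/w6.png

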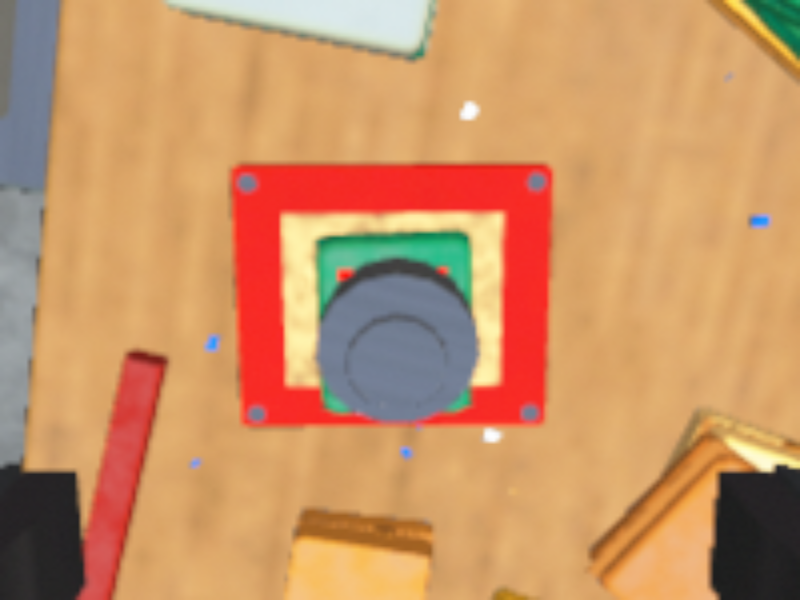

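Emit:
drive_tool(
  commands=[
    {"wx": 0,"wy": 0,"wz": 0.1298,"dx": 0,"dy": 0,"dz": 0,"claw": 1},
    {"wx": 0,"wy": 0,"wz": 0.1298,"dx": 0,"dy": 0,"dz": 0,"claw": 1},
    {"wx": 0,"wy": 0,"wz": 0.1298,"dx": 0,"dy": 0,"dz": 0,"claw": 1},
    {"wx": 0,"wy": 0,"wz": 0.1298,"dx": 0,"dy": 0,"dz": 0,"claw": 1},
    {"wx": 0,"wy": 0,"wz": 0.1298,"dx": 0,"dy": 0,"dz": 0,"claw": 1},
  ],
)

```text
clock: 16.9
tool_pos: [0.4172, -0.0994, 0.1691]
eef_rot: [0.86, 0.511, -0.001, -0.002]
contact_force: [0.6, 0.8, 0.6]
opening: 1.0
```

Emit:
drive_tool(
  commands=[
    {"wx": 0,"wy": 0,"wz": 0,"dx": 0.0425,"dy": -0.0212,"dz": 0,"claw": 1},
    {"wx": 0,"wy": 0,"wz": 0,"dx": 0.0425,"dy": -0.0212,"dz": 0,"claw": 1},
    {"wx": 0,"wy": 0,"wz": 0,"dx": 0.0425,"dy": -0.0212,"dz": 0,"claw": 1},
    {"wx": 0,"wy": 0,"wz": 0,"dx": 0.0425,"dy": -0.0212,"dz": 0,"claw": 1},
    {"wx": 0,"wy": 0,"wz": 0,"dx": 0.0425,"dy": -0.0212,"dz": 0,"claw": 1},
    {"wx": 0,"wy": 0,"wz": 0,"dx": 0.0425,"dy": -0.0212,"dz": 0,"claw": 1},
    {"wx": 0,"wy": 0,"wz": 0,"dx": 0.0425,"dy": -0.0212,"dz": 0,"claw": 1},
    {"wx": 0,"wy": 0,"wz": 0,"dx": 0.0425,"dy": -0.0212,"dz": 0,"claw": 1},
    {"wx": 0,"wy": 0,"wz": 0,"dx": 0.037,"dy": 0.0232,"dz": 0.007,"claw": 1},
    {"wx": 0,"wy": 0,"wz": 0,"dx": 0.037,"dy": 0.0232,"dz": 0.007,"claw": 1},
    {"wx": 0,"wy": 0,"wz": 0,"dx": 0.037,"dy": 0.0232,"dz": 0.007,"claw": 1},
    {"wx": 0,"wy": 0,"wz": 0,"dx": 0,"dy": 0,"dz": 0,"claw": 1},
  ],
)

```text
clock: 18.1
tool_pos: [0.5473, 0.3469, 0.1474]
eef_rot: [0.859, 0.512, 0.001, -0.001]
contact_force: [-0.6, -0.1, -0.2]
opening: 0.998
```

Run:
```python
from h import *
d=cam("wrist")
blob(d,(100,150,80),(125,255,255),proj(d,[.543,.345,.024]),40,.024,"bluelabel")
hsv=cv2.cvtColor(d["color"],cv2.COLOR_RGB2HSV)
blob(d,(8,150,120),(28,255,255),proj(d,[.543,.345,.024]),45,.024,"amber")
u,v=proj(d,[.543,.345,.024]).astype(int);print(u,v,[hsv[v,c].tolist() for c in range(u-45,u+46,6)])
cv2.imwrite("pics/w7.png",d["color"][...,::-1])
plan(543.5,345,31,-28.3);print(np.round(r.get_state()["q"],2))
```

```text
bluelabel px [240 174] [272 215] c(mm) 544.5 344.6 size 39.9 30.7 ang 61.7
amber px [231 160] [281 227] c(mm) 544.9 344.8 size 65.2 46.6 ang 61.6
254 195 [[16, 130, 200], [16, 124, 195], [16, 125, 194], [15, 129, 196], [22, 169, 251], [130, 83, 238], [109, 239, 254], [110, 235, 254], [109, 234, 254], [109, 233, 254], [110, 230, 254], [23, 139, 252], [17, 147, 220], [15, 129, 204], [16, 133, 207], [16, 135, 204]]
t 18.15 tcp [544.3 345.5 147.6] jaw -28.3 tilt [-0.12  0.07] q1,7 [-0.42 -1.51] F [-1.2 -1.4  0.4] op 0.998
  wz -0.000 rad  then tool shift mm [ -0.8  -0.2 116.6]
[-0.42  0.86 -0.41  1.58  0.44  0.79 -1.51]
```

Emit:
drive_tool(
  commands=[
    {"wx": 0,"wy": 0,"wz": 0,"dx": -0.0006,"dy": 0.0003,"dz": 0.025,"claw": 0.8},
    {"wx": 0,"wy": 0,"wz": 0,"dx": 0,"dy": 0,"dz": 0.025,"claw": 0.8},
    {"wx": 0,"wy": 0,"wz": 0,"dx": 0,"dy": 0,"dz": 0.025,"claw": 0.8},
    {"wx": 0,"wy": 0,"wz": 0,"dx": 0,"dy": 0,"dz": 0.025,"claw": 0.8},
    {"wx": 0,"wy": 0,"wz": 0,"dx": 0,"dy": 0,"dz": 0.02,"claw": 0.8},
    {"wx": 0,"wy": 0,"wz": 0,"dx": 0,"dy": 0,"dz": 0.0066,"claw": 0.8},
    {"wx": 0,"wy": 0,"wz": 0,"dx": 0,"dy": 0,"dz": 0,"claw": 0.8},
    {"wx": 0,"wy": 0,"wz": 0,"dx": 0,"dy": 0,"dz": 0,"claw": 0.8},
  ],
)

```text
clock: 18.95
tool_pos: [0.5431, 0.3449, 0.0246]
eef_rot: [0.858, 0.513, 0.0, -0.001]
contact_force: [0.7, 0.2, 1.2]
opening: 0.797
```

Emit:
drive_tool(
  commands=[
    {"wx": 0,"wy": 0,"wz": 0,"dx": 0,"dy": 0,"dz": 0,"claw": 0},
    {"wx": 0,"wy": 0,"wz": 0,"dx": 0,"dy": 0,"dz": 0,"claw": 0},
    {"wx": 0,"wy": 0,"wz": 0,"dx": 0,"dy": 0,"dz": 0,"claw": 0},
    {"wx": 0,"wy": 0,"wz": 0,"dx": 0,"dy": 0,"dz": 0,"claw": 0},
    {"wx": 0,"wy": 0,"wz": 0,"dx": 0,"dy": 0,"dz": 0,"claw": 0},
    {"wx": 0,"wy": 0,"wz": 0,"dx": 0,"dy": 0,"dz": 0,"claw": 0},
  ],
  grip_force=15,
)

```text
clock: 19.55
tool_pos: [0.5436, 0.345, 0.0245]
eef_rot: [0.858, 0.513, 0.001, -0.002]
contact_force: [-0.9, -0.5, 6.3]
opening: 0.524
```

Run:
```python
from h import *
plan(527,227.2,140,-7.5);print(np.round(r.get_state()["q"],2))
```

```text
t 19.55 tcp [543.6 345.   24.5] jaw -28.3 tilt [-0.02  0.19] q1,7 [-0.46 -1.58] F [-0.9 -0.5  6.3] op 0.524
  wz -0.362 rad  then tool shift mm [-118.6   -1.3 -115.8]
[-0.46  1.03 -0.33  1.62  0.53  0.57 -1.58]
```

Emit:
drive_tool(
  commands=[
    {"wx": 0,"wy": 0,"wz": 0,"dx": 0,"dy": 0,"dz": -0.015,"claw": 0},
    {"wx": 0,"wy": 0,"wz": 0,"dx": 0,"dy": 0,"dz": -0.03,"claw": 0},
    {"wx": 0,"wy": 0,"wz": 0,"dx": 0,"dy": 0,"dz": -0.035,"claw": 0},
    {"wx": 0,"wy": 0,"wz": 0,"dx": 0,"dy": 0,"dz": -0.036,"claw": 0},
    {"wx": 0,"wy": 0,"wz": -0.1207,"dx": 0,"dy": 0,"dz": 0,"claw": 0},
    {"wx": 0,"wy": 0,"wz": -0.1207,"dx": 0,"dy": 0,"dz": 0,"claw": 0},
    {"wx": 0,"wy": 0,"wz": -0.1207,"dx": 0,"dy": 0,"dz": 0,"claw": 0},
  ],
)

```text
clock: 20.25
tool_pos: [0.5435, 0.3443, 0.141]
eef_rot: [0.75, 0.661, 0.001, -0.001]
contact_force: [1.0, 0.3, -1.5]
opening: 0.527
```

Emit:
drive_tool(
  commands=[
    {"wx": 0,"wy": 0,"wz": 0,"dx": -0.0297,"dy": -0.0003,"dz": 0,"claw": 0},
    {"wx": 0,"wy": 0,"wz": 0,"dx": -0.0297,"dy": -0.0003,"dz": 0,"claw": 0},
    {"wx": 0,"wy": 0,"wz": 0,"dx": -0.0297,"dy": -0.0003,"dz": 0,"claw": 0},
    {"wx": 0,"wy": 0,"wz": 0,"dx": -0.0297,"dy": -0.0003,"dz": 0,"claw": 0},
    {"wx": 0,"wy": 0,"wz": 0,"dx": 0,"dy": 0,"dz": 0,"claw": 0},
    {"wx": 0,"wy": 0,"wz": 0,"dx": 0,"dy": 0,"dz": 0,"claw": 0},
    {"wx": 0,"wy": 0,"wz": 0,"dx": 0,"dy": 0,"dz": 0,"claw": 0},
  ],
)

```text
clock: 20.95
tool_pos: [0.5269, 0.2284, 0.1401]
eef_rot: [0.751, 0.66, 0.002, -0.002]
contact_force: [0.7, 0.3, -0.5]
opening: 0.526
```

Run:
```python
from h import *
d=cam("wrist");cv2.imwrite("pics/w8.png",d["color"][...,::-1])
plan(527,227.2,34.5,-7.5);print(np.round(r.get_state()["q"],2))
z=r.get_state()["tool_pos"][2]; ztop=z-.0005
hsv=cv2.cvtColor(d["color"],cv2.COLOR_RGB2HSV)
am=cv2.inRange(hsv,(8,140,100),(30,255,255));bl=cv2.inRange(hsv,(100,120,50),(125,255,255))
u=np.array([np.cos(np.radians(82.5)),np.sin(np.radians(82.5))])
print([am[rr,180:340].nonzero()[0][[0,-1]]+180 for rr in (215,225,235)],[am[165:,c].nonzero()[0][0]+165 for c in (240,258,275)])
print("blue",[bl[rr,170:340].nonzero()[0][[0,-1]]+170 for rr in (155,165,175)],[bl[100:,c].nonzero()[0][0]+100 for c in (235,258,280)])
```

```text
t 21.00 tcp [526.8 228.6 140. ] jaw -7.4 tilt [-0.02  0.27] q1,7 [-0.2  -1.17] F [-0.3  0.6 -1.4] op 0.531
  wz 0.001 rad  then tool shift mm [ -1.8   0.5 105.5]
[-0.2   0.81 -0.5   1.81  0.59  0.67 -1.17]
[array([214, 304]), array([214, 304]), array([215, 303])] [np.int64(183), np.int64(183), np.int64(183)]
blue [array([217, 304]), array([217, 303]), array([217, 303])] [np.int64(151), np.int64(151), np.int64(151)]
```

View pics/w8.png

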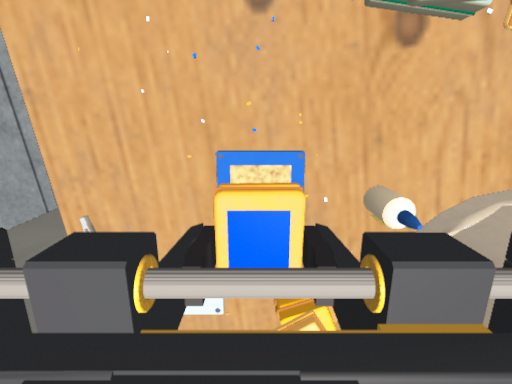

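Run:
```python
from h import *
d=cam("wrist")
u=np.array([np.cos(np.radians(82.5)),np.sin(np.radians(82.5))])
b=cast(d,[(260.5,150.5)],.010)[0];print("board",(b-.038*u)*1000)
for row,z in((183,.1155),(190,.137)):
  m=cast(d,[(259,row)],z)[0];print("mould",(m-.031*u)*1000)
```

```text
board [529.24533148 227.35478529]
mould [527.76677897 226.80519519]
mould [527.90895964 227.93383701]
```

Emit:
drive_tool(
  commands=[
    {"wx": 0,"wy": 0,"wz": 0,"dx": 0,"dy": 0.0006,"dz": 0.02,"claw": 0},
    {"wx": 0,"wy": 0,"wz": 0,"dx": 0,"dy": 0,"dz": 0.02,"claw": 0},
    {"wx": 0,"wy": 0,"wz": 0,"dx": 0,"dy": 0,"dz": 0.02,"claw": 0},
    {"wx": 0,"wy": 0,"wz": 0,"dx": 0,"dy": 0,"dz": 0.02,"claw": 0},
    {"wx": 0,"wy": 0,"wz": 0,"dx": 0,"dy": 0,"dz": 0.015,"claw": 0},
    {"wx": 0,"wy": 0,"wz": 0,"dx": 0,"dy": 0,"dz": 0.006,"claw": 0},
    {"wx": 0,"wy": 0,"wz": 0,"dx": 0,"dy": 0,"dz": 0,"claw": 0},
    {"wx": 0,"wy": 0,"wz": 0,"dx": 0,"dy": 0,"dz": 0,"claw": 0},
  ],
)

```text
clock: 21.85
tool_pos: [0.5276, 0.2276, 0.0392]
eef_rot: [0.752, 0.659, 0.001, -0.001]
contact_force: [0.0, 0.6, -1.3]
opening: 0.532
```

Emit:
drive_tool(
  commands=[
    {"wx": 0,"wy": 0,"wz": 0,"dx": 0,"dy": 0,"dz": 0.002,"claw": 0},
    {"wx": 0,"wy": 0,"wz": 0,"dx": 0,"dy": 0,"dz": 0.0015,"claw": 0},
    {"wx": 0,"wy": 0,"wz": 0,"dx": 0,"dy": 0,"dz": 0.001,"claw": 0},
    {"wx": 0,"wy": 0,"wz": 0,"dx": 0,"dy": 0,"dz": 0,"claw": 0},
  ],
)

```text
clock: 22.25
tool_pos: [0.5275, 0.2271, 0.0346]
eef_rot: [0.752, 0.659, 0.001, -0.001]
contact_force: [-0.3, -0.0, 2.9]
opening: 0.528
```

Emit:
drive_tool(
  commands=[
    {"wx": 0,"wy": 0,"wz": 0,"dx": 0,"dy": 0,"dz": 0,"claw": 0.75},
    {"wx": 0,"wy": 0,"wz": 0,"dx": 0,"dy": 0,"dz": 0,"claw": 0.75},
    {"wx": 0,"wy": 0,"wz": 0,"dx": 0,"dy": 0,"dz": 0,"claw": 0.75},
    {"wx": 0,"wy": 0,"wz": 0,"dx": 0,"dy": 0,"dz": 0,"claw": 0.75},
    {"wx": 0,"wy": 0,"wz": 0,"dx": 0,"dy": 0,"dz": -0.02,"claw": 0.75},
    {"wx": 0,"wy": 0,"wz": 0,"dx": 0,"dy": 0,"dz": -0.03,"claw": 0.75},
    {"wx": 0,"wy": 0,"wz": 0,"dx": 0,"dy": 0,"dz": -0.03,"claw": 0.8},
    {"wx": 0,"wy": 0,"wz": 0,"dx": 0,"dy": 0,"dz": -0.03,"claw": 1},
    {"wx": 0,"wy": 0,"wz": 0,"dx": 0,"dy": 0,"dz": -0.02,"claw": 1},
    {"wx": 0,"wy": 0,"wz": 0,"dx": 0,"dy": 0,"dz": 0,"claw": 1},
  ],
)

```text
clock: 23.25
tool_pos: [0.5288, 0.2277, 0.1668]
eef_rot: [0.752, 0.659, 0.003, -0.001]
contact_force: [1.0, 1.2, -0.6]
opening: 0.998
```

Run:
```python
from h import *
d=cam("wrist");cv2.imwrite("pics/w9.png",d["color"][...,::-1])
c=proj(d,[.527,.2272,.034])
blob(d,(100,120,40),(125,255,255),c,90,.010,"blueboard")
blob(d,(100,120,40),(125,255,255),c,27,.034,"label")
blob(d,(8,150,100),(30,255,255),c,60,.034,"amber")
plan(445,122,150,82.7);print(np.round(r.get_state()["q"],2))
```

```text
blueboard px [218 148] [297 217] c(mm) 529.1 227.7 size 74.3 82.2 ang 82.4
label px [241 170] [273 210] c(mm) 528.4 226.3 size 40.0 30.9 ang 82.4
amber px [233 157] [281 216] c(mm) 529.0 229.3 size 58.7 46.2 ang 82.5
t 23.30 tcp [528.  227.  165.1] jaw -7.5 tilt [0.07 0.24] q1,7 [-0.18 -1.15] F [-1.2 -1.3  0.2] op 1.000
  wz 1.567 rad  then tool shift mm [-69.  114.7  14.8]
[-0.18  0.78 -0.53  1.79  0.56  0.72 -1.15]
```

Emit:
drive_tool(
  commands=[
    {"wx": 0,"wy": 0,"wz": -0.1312,"dx": 0,"dy": 0,"dz": 0,"claw": 1},
    {"wx": 0,"wy": 0,"wz": -0.1312,"dx": 0,"dy": 0,"dz": 0,"claw": 1},
    {"wx": 0,"wy": 0,"wz": -0.1312,"dx": 0,"dy": 0,"dz": 0,"claw": 1},
    {"wx": 0,"wy": 0,"wz": -0.1312,"dx": 0,"dy": 0,"dz": 0,"claw": 1},
    {"wx": 0,"wy": 0,"wz": -0.1312,"dx": 0,"dy": 0,"dz": 0,"claw": 1},
    {"wx": 0,"wy": 0,"wz": -0.1312,"dx": 0,"dy": 0,"dz": 0,"claw": 1},
    {"wx": 0,"wy": 0,"wz": -0.1312,"dx": 0,"dy": 0,"dz": 0,"claw": 1},
    {"wx": 0,"wy": 0,"wz": -0.1312,"dx": 0,"dy": 0,"dz": 0,"claw": 1},
    {"wx": 0,"wy": 0,"wz": -0.1312,"dx": 0,"dy": 0,"dz": 0,"claw": 1},
    {"wx": 0,"wy": 0,"wz": -0.1312,"dx": 0,"dy": 0,"dz": 0,"claw": 1},
    {"wx": 0,"wy": 0,"wz": -0.1312,"dx": 0,"dy": 0,"dz": 0,"claw": 1},
    {"wx": 0,"wy": 0,"wz": -0.1312,"dx": 0,"dy": 0,"dz": 0,"claw": 1},
  ],
)

```text
clock: 24.5
tool_pos: [0.5266, 0.2262, 0.1623]
eef_rot: [0.061, 0.998, 0.001, -0.002]
contact_force: [0.1, -0.6, -1.2]
opening: 1.004
```

Emit:
drive_tool(
  commands=[
    {"wx": 0,"wy": 0,"wz": 0,"dx": 0.023,"dy": -0.0382,"dz": 0.005,"claw": 1},
    {"wx": 0,"wy": 0,"wz": 0,"dx": 0.023,"dy": -0.0382,"dz": 0.005,"claw": 1},
    {"wx": 0,"wy": 0,"wz": 0,"dx": 0.023,"dy": -0.0382,"dz": 0.005,"claw": 1},
    {"wx": 0,"wy": 0,"wz": 0,"dx": 0,"dy": 0,"dz": 0,"claw": 1},
    {"wx": 0,"wy": 0,"wz": 0,"dx": 0,"dy": 0,"dz": 0,"claw": 1},
  ],
)

```text
clock: 25.0
tool_pos: [0.4435, 0.1209, 0.1479]
eef_rot: [0.064, 0.998, 0.001, -0.002]
contact_force: [-0.9, 0.2, 1.0]
opening: 1.004
```

Run:
```python
from h import *
d=cam("wrist");cv2.imwrite("pics/w10.png",d["color"][...,::-1])
blob(d,(60,0,150),(130,60,255),proj(d,[.445,.122,.01]),48,.010,"plate")
plan(445,122,13,82.7);print(np.round(r.get_state()["q"],2),proj(d,[.445,.122,.01]))
```

```text
plate px [236 158] [285 215] c(mm) 443.9 122.1 size 48.4 57.8 ang 82.7
t 25.05 tcp [444.6 122.4 148.4] jaw 82.7 tilt [-0.09  0.24] q1,7 [0.17 0.02] F [ 1.1  1.1 -0.5] op 0.998
  wz -0.000 rad  then tool shift mm [ -0.7  -0.9 135.4]
[ 0.17  0.81 -0.9   2.12  1.01  0.73  0.02] [260.66938548 188.30098475]
```

View pics/w10.png

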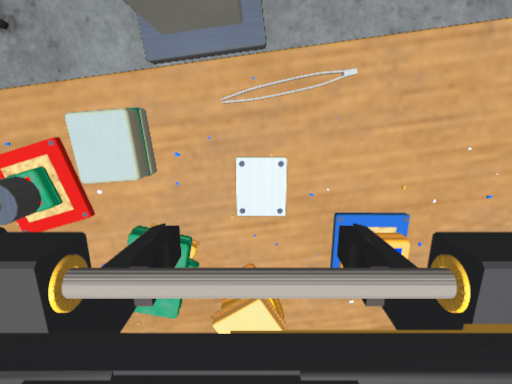

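Run:
```python
from h import *
d=cam("wrist")
for z in(.05,.07):print(z,cast(d,[(130,228),(195,242),(140,108),(155,175),(215,320),(285,312),(250,265)],z).round(3).tolist())
s=r.get_state();M=R.from_quat(s["eef_rot"]).as_matrix();p=np.array([.444,.122,0])
print([(p+M@np.array([a*.0375,b*.0935,0]))[:2].round(3).tolist() for a,b in((1,1),(1,-1),(-1,-1),(-1,1))])
```

```text
0.05 [[0.458, 0.007], [0.478, 0.061], [0.36, 0.039], [0.414, 0.039], [0.56, 0.065], [0.56, 0.132], [0.507, 0.106]]
0.07 [[0.451, 0.017], [0.47, 0.066], [0.362, 0.046], [0.411, 0.046], [0.545, 0.07], [0.545, 0.132], [0.496, 0.108]]
[[0.419, 0.22], [0.395, 0.034], [0.469, 0.024], [0.493, 0.21]]
```

Emit:
drive_tool(
  commands=[
    {"wx": 0,"wy": 0,"wz": 0,"dx": 0.0007,"dy": -0.0003,"dz": 0.02,"claw": 0.8},
    {"wx": 0,"wy": 0,"wz": 0,"dx": 0,"dy": 0,"dz": 0.02,"claw": 0.75},
    {"wx": 0,"wy": 0,"wz": 0,"dx": 0,"dy": 0,"dz": 0.02,"claw": 0.75},
    {"wx": 0,"wy": 0,"wz": 0,"dx": 0,"dy": 0,"dz": 0.02,"claw": 0.75},
    {"wx": 0,"wy": 0,"wz": 0,"dx": 0,"dy": 0,"dz": 0.015,"claw": 0.75},
    {"wx": 0,"wy": 0,"wz": 0,"dx": 0,"dy": 0,"dz": 0.015,"claw": 0.75},
    {"wx": 0,"wy": 0,"wz": 0,"dx": 0,"dy": 0,"dz": 0.01,"claw": 0.75},
    {"wx": 0,"wy": 0,"wz": 0,"dx": 0,"dy": 0,"dz": 0.01,"claw": 0.75},
    {"wx": 0,"wy": 0,"wz": 0,"dx": 0,"dy": 0,"dz": 0,"claw": 0.75},
    {"wx": 0,"wy": 0,"wz": 0,"dx": 0,"dy": 0,"dz": 0,"claw": 0.75},
  ],
)

```text
clock: 26.1
tool_pos: [0.444, 0.1233, 0.0187]
eef_rot: [0.063, 0.998, 0.002, -0.001]
contact_force: [-0.3, 1.1, 0.5]
opening: 0.75
```

Run:
```python
from h import *
plan(444,122.1,13.5,82.7);print(np.round(r.get_state()["q"],2))
```

```text
t 26.10 tcp [444.  123.3  18.7] jaw 82.7 tilt [-0.04  0.24] q1,7 [ 0.05 -0.37] F [-0.3  1.1  0.5] op 0.750
  wz 0.000 rad  then tool shift mm [-0.2 -1.2  5.2]
[ 0.05  1.03 -0.7   2.17  1.48  0.59 -0.37]
```

Lower the last 5 mm, grip, and lift straight to the travel height.

Emit:
drive_tool(
  commands=[
    {"wx": 0,"wy": 0,"wz": 0,"dx": 0,"dy": -0.001,"dz": 0.003,"claw": 0.75},
    {"wx": 0,"wy": 0,"wz": 0,"dx": 0,"dy": 0,"dz": 0.002,"claw": 0.75},
    {"wx": 0,"wy": 0,"wz": 0,"dx": 0,"dy": 0,"dz": 0,"claw": 0.75},
    {"wx": 0,"wy": 0,"wz": 0,"dx": 0,"dy": 0,"dz": 0,"claw": 0},
    {"wx": 0,"wy": 0,"wz": 0,"dx": 0,"dy": 0,"dz": 0,"claw": 0},
    {"wx": 0,"wy": 0,"wz": 0,"dx": 0,"dy": 0,"dz": 0,"claw": 0},
    {"wx": 0,"wy": 0,"wz": 0,"dx": 0,"dy": 0,"dz": 0,"claw": 0},
    {"wx": 0,"wy": 0,"wz": 0,"dx": 0,"dy": 0,"dz": 0,"claw": 0},
    {"wx": 0,"wy": 0,"wz": 0,"dx": 0,"dy": 0,"dz": 0,"claw": 0},
  ],
  grip_force=25,
)

```text
clock: 27.0
tool_pos: [0.4434, 0.1212, 0.014]
eef_rot: [0.064, 0.998, 0.002, -0.0]
contact_force: [-0.4, -0.5, 2.5]
opening: 0.565
```

Emit:
drive_tool(
  commands=[
    {"wx": 0,"wy": 0,"wz": 0,"dx": 0,"dy": 0,"dz": -0.015,"claw": 0},
    {"wx": 0,"wy": 0,"wz": 0,"dx": 0,"dy": 0,"dz": -0.025,"claw": 0},
    {"wx": 0,"wy": 0,"wz": 0,"dx": 0,"dy": 0,"dz": -0.03,"claw": 0},
    {"wx": 0,"wy": 0,"wz": 0,"dx": 0,"dy": 0,"dz": -0.03,"claw": 0},
    {"wx": 0,"wy": 0,"wz": 0,"dx": 0,"dy": 0,"dz": -0.03,"claw": 0},
    {"wx": 0,"wy": 0,"wz": 0,"dx": 0,"dy": 0,"dz": 0,"claw": 0},
  ],
)

```text
clock: 27.6
tool_pos: [0.4448, 0.1215, 0.1466]
eef_rot: [0.064, 0.998, 0.003, 0.002]
contact_force: [0.0, 0.7, -0.7]
opening: 0.562
```

Run:
```python
from h import *
plan(528,227,143,82.5);print(np.round(r.get_state()["q"],2))
```

```text
t 27.60 tcp [444.8 121.5 146.6] jaw 82.7 tilt [0.22 0.28] q1,7 [0.15 0.03] F [ 0.   0.7 -0.7] op 0.562
  wz 0.003 rad  then tool shift mm [-68.7 115.5   4.4]
[ 0.15  0.8  -0.87  2.13  1.01  0.7   0.03]
```

Emit:
drive_tool(
  commands=[
    {"wx": 0,"wy": 0,"wz": 0,"dx": -0.0172,"dy": 0.0289,"dz": 0,"claw": 0},
    {"wx": 0,"wy": 0,"wz": 0,"dx": -0.0172,"dy": 0.0289,"dz": 0,"claw": 0},
    {"wx": 0,"wy": 0,"wz": 0,"dx": -0.0172,"dy": 0.0289,"dz": 0,"claw": 0},
    {"wx": 0,"wy": 0,"wz": 0,"dx": -0.0172,"dy": 0.0289,"dz": 0,"claw": 0},
    {"wx": 0,"wy": 0,"wz": 0,"dx": 0,"dy": 0,"dz": 0,"claw": 0},
    {"wx": 0,"wy": 0,"wz": 0,"dx": 0,"dy": 0,"dz": 0,"claw": 0},
    {"wx": 0,"wy": 0,"wz": 0,"dx": 0,"dy": 0,"dz": 0,"claw": 0},
  ],
)

```text
clock: 28.3
tool_pos: [0.5253, 0.2249, 0.143]
eef_rot: [0.064, 0.998, 0.0, -0.002]
contact_force: [-0.1, -1.0, -1.9]
opening: 0.559
```

Run:
```python
from h import *
d=cam("wrist");cv2.imwrite("pics/w11.png",d["color"][...,::-1])
plan(528,227,48,82.5);s=r.get_state();z=s["tool_pos"][2]
hsv=cv2.cvtColor(d["color"],cv2.COLOR_RGB2HSV)
am=cv2.inRange(hsv,(8,150,100),(30,255,255))
for rr in (160,170,180,190): 
    k=am[rr,180:340].nonzero()[0]; print(rr,k[[0,-1]]+180 if len(k) else None)
print([am[130:,c].nonzero()[0][0]+130 for c in (235,258,280)])
pl=cv2.inRange(hsv,(60,0,130),(130,70,255))
for rr in (200,210,220,230): 
    k=pl[rr,180:340].nonzero()[0]; print(rr,k[[0,-1]]+180 if len(k) else None)
print([pl[150:,c].nonzero()[0][0]+150 for c in (240,258,275)])
```

```text
t 28.35 tcp [525.5 224.8 143.2] jaw 82.7 tilt [-0.15  0.03] q1,7 [-0.    0.13] F [-0.2 -0.3  0.3] op 0.566
  wz 0.003 rad  then tool shift mm [-2.5  2.5 95.2]
160 None
170 [230 294]
180 [229 294]
190 None
[np.int64(169), np.int64(168), np.int64(168)]
200 [212 306]
210 [212 305]
220 [212 305]
230 [212 305]
[np.int64(192), np.int64(192), np.int64(192)]
```

View pics/w11.png

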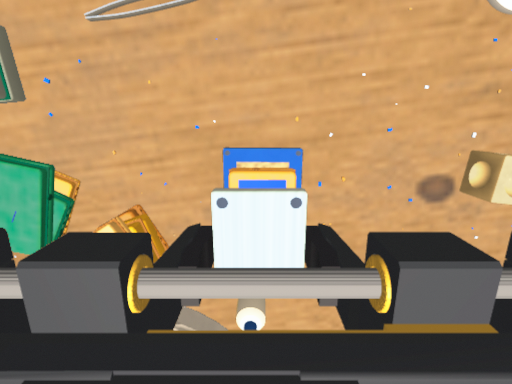

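Run:
```python
from h import *
d=cam("wrist");s=r.get_state();z=s["tool_pos"][2];print(np.array(s["tool_pos"]).round(4))
a=np.radians(172.6);u=np.array([np.cos(a),np.sin(a)])
print("plate",(cast(d,[(258.7,191.5)],z-.004)[0]-.030*u)*1000,(cast(d,[(258.7,188)],z-.014)[0]-.030*u)*1000)
print("mould",(cast(d,[(261.7,167.5)],.012)[0]-.024*u)*1000)
hsv=cv2.cvtColor(d["color"],cv2.COLOR_RGB2HSV)
print([hsv[q,262].tolist() for q in range(164,194,2)])
bl=cv2.inRange(hsv,(100,120,40),(125,255,255))
print([bl[120:,c].nonzero()[0][0]+120 for c in (235,258,280)],[bl[rr,180:340].nonzero()[0][[0,-1]]+180 for rr in (152,158)])
print("board",(cast(d,[(262.5,147.5)],.010)[0]-.042*u)*1000)
```

```text
[0.5257 0.225  0.1435]
plate [526.02885508 223.77433417] [526.62140382 223.69712957]
mould [529.2692189  226.21544435]
[[23, 98, 251], [21, 107, 245], [16, 197, 212], [17, 198, 214], [23, 176, 253], [24, 139, 253], [24, 137, 253], [24, 137, 253], [111, 153, 254], [109, 198, 255], [109, 198, 255], [109, 198, 255], [114, 100, 189], [34, 27, 160], [71, 11, 247]]
[np.int64(148), np.int64(148), np.int64(148)] [array([223, 301]), array([223, 301])]
board [528.79255259 226.96652909]
```

Emit:
drive_tool(
  commands=[
    {"wx": 0,"wy": 0,"wz": 0,"dx": -0.0021,"dy": 0.0031,"dz": 0.015,"claw": 0},
    {"wx": 0,"wy": 0,"wz": 0,"dx": 0,"dy": 0,"dz": 0.02,"claw": 0},
    {"wx": 0,"wy": 0,"wz": 0,"dx": 0,"dy": 0,"dz": 0.02,"claw": 0},
    {"wx": 0,"wy": 0,"wz": 0,"dx": 0,"dy": 0,"dz": 0.02,"claw": 0},
    {"wx": 0,"wy": 0,"wz": 0,"dx": 0,"dy": 0,"dz": 0.015,"claw": 0},
    {"wx": 0,"wy": 0,"wz": 0,"dx": 0,"dy": 0,"dz": 0,"claw": 0},
    {"wx": 0,"wy": 0,"wz": 0,"dx": 0,"dy": 0,"dz": 0,"claw": 0},
  ],
)

```text
clock: 29.1
tool_pos: [0.5287, 0.2298, 0.054]
eef_rot: [0.064, 0.998, 0.002, -0.001]
contact_force: [-0.4, 0.5, -1.3]
opening: 0.561
```

Run:
```python
from h import *
plan(528.2,227.8,48,82.5);print(np.round(r.get_state()["q"],2))
```

```text
t 29.10 tcp [528.7 229.8  54. ] jaw 82.7 tilt [-0.08  0.18] q1,7 [-0.06  0.01] F [-0.4  0.5 -1.3] op 0.561
  wz 0.004 rad  then tool shift mm [ 0.2 -2.1  6. ]
[-0.06  1.04 -0.78  1.82  1.06  0.76  0.01]
```

Emit:
drive_tool(
  commands=[
    {"wx": 0,"wy": 0,"wz": 0,"dx": 0,"dy": 0,"dz": 0.003,"claw": 0},
    {"wx": 0,"wy": 0,"wz": 0,"dx": 0,"dy": 0,"dz": 0,"claw": 0},
    {"wx": 0,"wy": 0,"wz": 0,"dx": 0,"dy": 0,"dz": 0,"claw": 0},
  ],
)

```text
clock: 29.4
tool_pos: [0.5291, 0.2298, 0.0516]
eef_rot: [0.064, 0.998, 0.002, -0.0]
contact_force: [-0.2, -0.5, -0.9]
opening: 0.564
```

Run:
```python
from h import *
plan(528.2,227.8,48,82.5);cam("wrist");plan(528.2,227.8,48,82.5)
```

```text
t 29.40 tcp [529.1 229.8  51.6] jaw 82.7 tilt [-0.01  0.2 ] q1,7 [-0.06  0.01] F [-0.2 -0.5 -0.9] op 0.564
  wz 0.003 rad  then tool shift mm [ 0.6 -2.1  3.6]
t 29.45 tcp [529.  229.8  51.6] jaw 82.7 tilt [-0.02  0.19] q1,7 [-0.06  0.01] F [ 0.3  0.2 -0.4] op 0.562
  wz 0.003 rad  then tool shift mm [ 0.6 -2.1  3.6]
```

Emit:
drive_tool(
  commands=[
    {"wx": 0,"wy": 0,"wz": 0,"dx": 0.0006,"dy": -0.002,"dz": 0,"claw": 0},
    {"wx": 0,"wy": 0,"wz": 0,"dx": 0,"dy": 0,"dz": 0.0015,"claw": 0},
    {"wx": 0,"wy": 0,"wz": 0,"dx": 0,"dy": 0,"dz": 0.001,"claw": 0},
    {"wx": 0,"wy": 0,"wz": 0,"dx": 0,"dy": 0,"dz": 0.0005,"claw": 0},
    {"wx": 0,"wy": 0,"wz": 0,"dx": 0,"dy": 0,"dz": 0,"claw": 0},
  ],
)

```text
clock: 29.95
tool_pos: [0.5279, 0.2276, 0.0484]
eef_rot: [0.064, 0.998, 0.001, -0.001]
contact_force: [-0.2, -1.0, 3.9]
opening: 0.561
```

Emit:
drive_tool(
  commands=[
    {"wx": 0,"wy": 0,"wz": 0,"dx": 0,"dy": 0,"dz": 0,"claw": 0.75},
    {"wx": 0,"wy": 0,"wz": 0,"dx": 0,"dy": 0,"dz": 0,"claw": 0.75},
    {"wx": 0,"wy": 0,"wz": 0,"dx": 0,"dy": 0,"dz": 0,"claw": 0.75},
    {"wx": 0,"wy": 0,"wz": 0,"dx": 0,"dy": 0,"dz": -0.02,"claw": 0.75},
    {"wx": 0,"wy": 0,"wz": 0,"dx": 0,"dy": 0,"dz": -0.03,"claw": 0.75},
    {"wx": 0,"wy": 0,"wz": 0,"dx": 0,"dy": 0,"dz": -0.03,"claw": 1},
    {"wx": 0,"wy": 0,"wz": 0,"dx": 0,"dy": 0,"dz": -0.03,"claw": 1},
    {"wx": 0,"wy": 0,"wz": 0,"dx": 0,"dy": 0,"dz": 0,"claw": 1},
    {"wx": 0,"wy": 0,"wz": 0,"dx": 0,"dy": 0,"dz": 0,"claw": 1},
  ],
)

```text
clock: 30.85
tool_pos: [0.5283, 0.2274, 0.1582]
eef_rot: [0.064, 0.998, 0.002, -0.0]
contact_force: [-1.0, 0.5, -0.4]
opening: 1.0
```

Run:
```python
from h import *
d=cam("wrist");cv2.imwrite("pics/w12.png",cv2.resize(d["color"][100:260,160:360,::-1],None,fx=4,fy=3.75))
c=proj(d,[.528,.227,.044])
blob(d,(100,120,40),(125,255,255),c,110,.010,"board")
blob(d,(60,0,150),(130,70,255),c,55,.044,"plate")
plan(539,446.2,165,77)
```

```text
board px [222 144] [296 222] c(mm) 528.3 226.8 size 74.5 81.7 ang 82.7
plate px [230 159] [286 223] c(mm) 527.4 225.7 size 50.9 59.5 ang 83.2
t 30.90 tcp [527.8 226.8 157.3] jaw 82.7 tilt [-0.1   0.11] q1,7 [0.   0.15] F [-0.6 -0.9 -0.3] op 1.000
  wz 0.099 rad  then tool shift mm [ 38.4 216.3  -7.2]
```

View pics/w12.png

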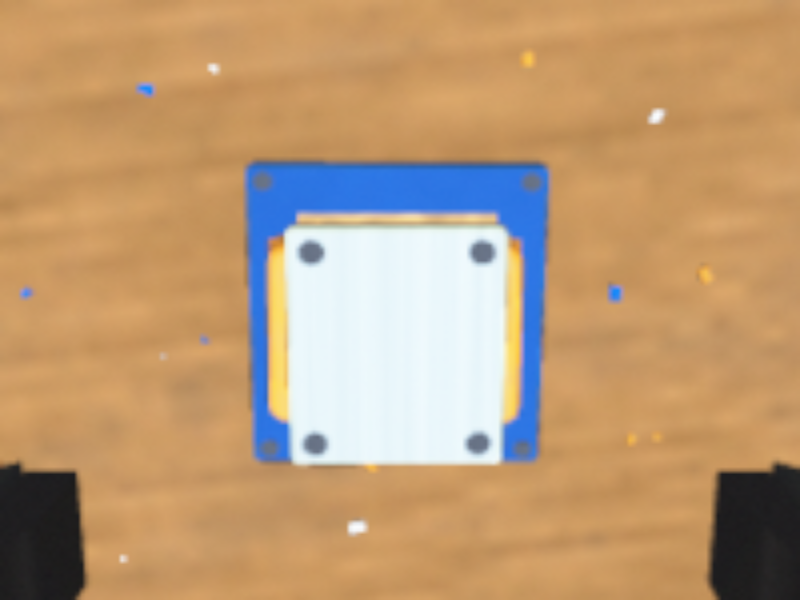

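Emit:
drive_tool(
  commands=[
    {"wx": 0,"wy": 0,"wz": 0.099,"dx": 0,"dy": 0,"dz": 0,"claw": 1},
    {"wx": 0,"wy": 0,"wz": 0,"dx": 0.0077,"dy": 0.0433,"dz": -0.0015,"claw": 1},
    {"wx": 0,"wy": 0,"wz": 0,"dx": 0.0077,"dy": 0.0433,"dz": -0.0015,"claw": 1},
    {"wx": 0,"wy": 0,"wz": 0,"dx": 0.0077,"dy": 0.0433,"dz": -0.0015,"claw": 1},
    {"wx": 0,"wy": 0,"wz": 0,"dx": 0.0077,"dy": 0.0433,"dz": -0.0015,"claw": 1},
    {"wx": 0,"wy": 0,"wz": 0,"dx": 0.0077,"dy": 0.0433,"dz": -0.0015,"claw": 1},
    {"wx": 0,"wy": 0,"wz": 0,"dx": 0,"dy": 0,"dz": 0,"claw": 1},
    {"wx": 0,"wy": 0,"wz": 0,"dx": 0,"dy": 0,"dz": 0,"claw": 1},
    {"wx": 0,"wy": 0,"wz": 0,"dx": 0,"dy": 0,"dz": 0,"claw": 1},
  ],
)

```text
clock: 31.8
tool_pos: [0.5394, 0.4449, 0.1646]
eef_rot: [0.113, 0.994, -0.0, -0.001]
contact_force: [-0.2, -0.8, 0.5]
opening: 0.999
```

Run:
```python
from h import *
d=cam("wrist");cv2.imwrite("pics/w13.png",d["color"][...,::-1])
print(proj(d,[.538,.446,.042]))
plan(539,446.2,25,77);print(np.round(r.get_state()["q"],2))
```

```text
[260.47831717 188.73983922]
t 31.85 tcp [539.8 444.7 165. ] jaw 76.9 tilt [-0.09 -0.  ] q1,7 [-0.37  0.01] F [-0.5 -0.4  0.8] op 1.001
  wz -0.001 rad  then tool shift mm [  0.9   1.4 140. ]
[-0.37  1.01 -0.86  1.37  0.79  1.12  0.01]
```

View pics/w13.png

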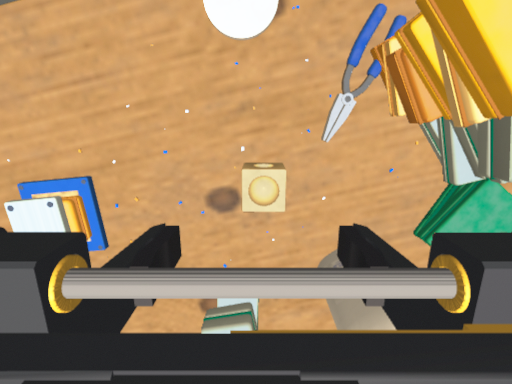

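Run:
```python
from h import *
d=cam("wrist");t=cam("top")
print(cast(d,[(264,190)],.042),cast(d,[(242,190),(286,190)],.042))
for z in (0,.05,.1): print(z,"wrist",cast(d,[(335,255),(360,250)],z).round(3).tolist(),"top bottle",cast(t,[(88,115),(105,140),(120,138)],z).round(3).tolist())
M=R.from_quat(r.get_state()["eef_rot"]).as_matrix();p=np.array([.5395,.448,0])
print([(p+M@np.array([a*.0375,b*.0935,0]))[:2].round(3).tolist() for a,b in((1,1),(1,-1),(-1,-1),(-1,1))])
```

```text
[[0.54037622 0.44870371]] [[0.53573588 0.4286419 ]
 [0.54501634 0.46876454]]
0 wrist [[0.645, 0.51], [0.645, 0.539]] top bottle [[0.703, 0.579], [0.64, 0.538], [0.644, 0.501]]
0.05 wrist [[0.617, 0.501], [0.617, 0.526]] top bottle [[0.687, 0.557], [0.628, 0.517], [0.632, 0.483]]
0.1 wrist [[0.589, 0.493], [0.589, 0.512]] top bottle [[0.672, 0.534], [0.616, 0.497], [0.62, 0.465]]
[[0.524, 0.548], [0.482, 0.365], [0.555, 0.348], [0.597, 0.531]]
```

Emit:
drive_tool(
  commands=[
    {"wx": 0,"wy": 0,"wz": 0,"dx": 0.0005,"dy": 0.0036,"dz": 0.02,"claw": 0.9},
    {"wx": 0,"wy": 0,"wz": 0,"dx": 0,"dy": 0,"dz": 0.025,"claw": 0.75},
    {"wx": 0,"wy": 0,"wz": 0,"dx": 0,"dy": 0,"dz": 0.025,"claw": 0.75},
    {"wx": 0,"wy": 0,"wz": 0,"dx": 0,"dy": 0,"dz": 0.025,"claw": 0.75},
    {"wx": 0,"wy": 0,"wz": 0,"dx": 0,"dy": 0,"dz": 0.02,"claw": 0.75},
    {"wx": 0,"wy": 0,"wz": 0,"dx": 0,"dy": 0,"dz": 0.02,"claw": 0.75},
    {"wx": 0,"wy": 0,"wz": 0,"dx": 0,"dy": 0,"dz": 0.01,"claw": 0.75},
    {"wx": 0,"wy": 0,"wz": 0,"dx": 0,"dy": 0,"dz": 0,"claw": 0.75},
    {"wx": 0,"wy": 0,"wz": 0,"dx": 0,"dy": 0,"dz": 0,"claw": 0.75},
  ],
)

```text
clock: 32.85
tool_pos: [0.5395, 0.4517, 0.0218]
eef_rot: [0.113, 0.994, 0.002, -0.001]
contact_force: [-0.2, -1.0, -0.3]
opening: 0.742
```

Run:
```python
from h import *
plan(540,448.6,18,77)
```

```text
t 32.85 tcp [539.5 451.7  21.8] jaw 77.0 tilt [-0.03  0.24] q1,7 [-0.41 -0.08] F [-0.2 -1.  -0.3] op 0.742
  wz 0.000 rad  then tool shift mm [-1.2 -2.9  3.8]
```

Emit:
drive_tool(
  commands=[
    {"wx": 0,"wy": 0,"wz": 0,"dx": -0.001,"dy": -0.0026,"dz": 0.003,"claw": 0.75},
    {"wx": 0,"wy": 0,"wz": 0,"dx": 0,"dy": 0,"dz": 0,"claw": 0.75},
    {"wx": 0,"wy": 0,"wz": 0,"dx": 0,"dy": 0,"dz": 0,"claw": 0},
    {"wx": 0,"wy": 0,"wz": 0,"dx": 0,"dy": 0,"dz": 0,"claw": 0},
    {"wx": 0,"wy": 0,"wz": 0,"dx": 0,"dy": 0,"dz": 0,"claw": 0},
    {"wx": 0,"wy": 0,"wz": 0,"dx": 0,"dy": 0,"dz": 0,"claw": 0},
    {"wx": 0,"wy": 0,"wz": 0,"dx": 0,"dy": 0,"dz": 0,"claw": 0},
    {"wx": 0,"wy": 0,"wz": 0,"dx": 0,"dy": 0,"dz": 0,"claw": 0},
  ],
  grip_force=40,
)

```text
clock: 33.65
tool_pos: [0.5398, 0.4488, 0.0185]
eef_rot: [0.113, 0.994, 0.002, -0.001]
contact_force: [1.0, 1.6, 0.6]
opening: 0.471
```

Emit:
drive_tool(
  commands=[
    {"wx": 0,"wy": 0,"wz": 0,"dx": 0,"dy": 0,"dz": -0.015,"claw": 0},
    {"wx": 0,"wy": 0,"wz": 0,"dx": 0,"dy": 0,"dz": -0.025,"claw": 0},
    {"wx": 0,"wy": 0,"wz": 0,"dx": 0,"dy": 0,"dz": -0.03,"claw": 0},
    {"wx": 0,"wy": 0,"wz": 0,"dx": 0,"dy": 0,"dz": -0.03,"claw": 0},
    {"wx": 0,"wy": 0,"wz": 0,"dx": 0,"dy": 0,"dz": -0.03,"claw": 0},
    {"wx": 0,"wy": 0,"wz": -0.1,"dx": 0,"dy": 0,"dz": 0,"claw": 0},
    {"wx": 0,"wy": 0,"wz": 0,"dx": 0,"dy": 0,"dz": 0,"claw": 0},
  ],
)

```text
clock: 34.35
tool_pos: [0.5397, 0.4471, 0.1488]
eef_rot: [0.063, 0.998, 0.001, -0.001]
contact_force: [0.0, -1.0, -7.4]
opening: 0.472
```

Run:
```python
from h import *
plan(527.7,225.5,150,82.7)
```

```text
t 34.35 tcp [539.7 447.1 148.8] jaw 82.8 tilt [-0.06  0.1 ] q1,7 [-0.37  0.09] F [ 0.  -1.  -7.4] op 0.472
  wz 0.001 rad  then tool shift mm [ -16.3 -221.3   -1.6]
```

Emit:
drive_tool(
  commands=[
    {"wx": 0,"wy": 0,"wz": 0,"dx": -0.0017,"dy": -0.0213,"dz": 0,"claw": 0},
    {"wx": 0,"wy": 0,"wz": 0,"dx": -0.0029,"dy": -0.04,"dz": 0,"claw": 0},
    {"wx": 0,"wy": 0,"wz": 0,"dx": -0.0029,"dy": -0.04,"dz": 0,"claw": 0},
    {"wx": 0,"wy": 0,"wz": 0,"dx": -0.0029,"dy": -0.04,"dz": 0,"claw": 0},
    {"wx": 0,"wy": 0,"wz": 0,"dx": -0.0029,"dy": -0.04,"dz": 0,"claw": 0},
    {"wx": 0,"wy": 0,"wz": 0,"dx": -0.003,"dy": -0.04,"dz": 0,"claw": 0},
    {"wx": 0,"wy": 0,"wz": 0,"dx": 0,"dy": 0,"dz": 0,"claw": 0},
    {"wx": 0,"wy": 0,"wz": 0,"dx": 0,"dy": 0,"dz": 0,"claw": 0},
    {"wx": 0,"wy": 0,"wz": 0,"dx": 0,"dy": 0,"dz": 0,"claw": 0},
  ],
)

```text
clock: 35.25
tool_pos: [0.5277, 0.227, 0.1473]
eef_rot: [0.063, 0.998, 0.002, -0.001]
contact_force: [-0.6, 0.3, -6.6]
opening: 0.476
```

Run:
```python
from h import *
d=cam("wrist");plan(527.7,225.5,62,82.7)
cv2.imwrite("pics/w14.png",cv2.resize(d["color"][110:270,160:360,::-1],None,fx=4,fy=3.75,interpolation=cv2.INTER_NEAREST))
```

```text
t 35.30 tcp [527.6 227.5 147.5] jaw 82.8 tilt [-0.1   0.23] q1,7 [-0.    0.14] F [-0.6  0.5 -6.6] op 0.472
  wz 0.001 rad  then tool shift mm [-0.5 -2.3 85.5]
```

View pics/w14.png

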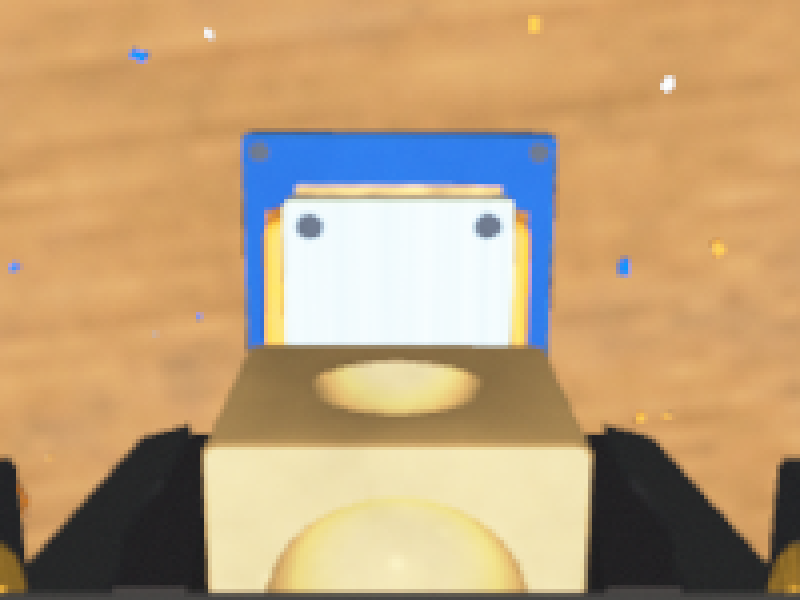

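Run:
```python
from h import *
d=cam("wrist");a=np.radians(172.6);u=np.array([np.cos(a),np.sin(a)])
z=r.get_state()["tool_pos"][2]
for n,px,zz,h in(("plate",(259.75,163.6),.044,.030),("brass bot",(259.25,202.7),z-.0185,.021),("brass top",(259.5,228.7),z+.0235,.021)):
    print(n,((cast(d,[px],zz)[0]-h*u)*1000).round(1))
```

```text
plate [529.3 227.5]
brass bot [529.4 226.7]
brass top [528.3 226.7]
```

Emit:
drive_tool(
  commands=[
    {"wx": 0,"wy": 0,"wz": 0,"dx": 0,"dy": 0,"dz": 0.015,"claw": 0},
    {"wx": 0,"wy": 0,"wz": 0,"dx": 0,"dy": 0,"dz": 0.015,"claw": 0},
    {"wx": 0,"wy": 0,"wz": 0,"dx": 0,"dy": 0,"dz": 0.015,"claw": 0},
    {"wx": 0,"wy": 0,"wz": 0,"dx": 0,"dy": 0,"dz": 0.015,"claw": 0},
    {"wx": 0,"wy": 0,"wz": 0,"dx": 0,"dy": 0,"dz": 0.012,"claw": 0},
    {"wx": 0,"wy": 0,"wz": 0,"dx": 0,"dy": 0,"dz": 0.008,"claw": 0},
    {"wx": 0,"wy": 0,"wz": 0,"dx": 0,"dy": 0,"dz": 0,"claw": 0},
    {"wx": 0,"wy": 0,"wz": 0,"dx": 0,"dy": 0,"dz": 0,"claw": 0},
  ],
)

```text
clock: 36.15
tool_pos: [0.5281, 0.2269, 0.0677]
eef_rot: [0.063, 0.998, 0.002, -0.001]
contact_force: [-1.2, 0.1, -6.1]
opening: 0.473
```

Run:
```python
from h import *
plan(527.8,228,62.5,82.7)
```

```text
t 36.15 tcp [528.1 226.9  67.7] jaw 82.8 tilt [-0.05  0.2 ] q1,7 [-0.05  0.03] F [-1.2  0.1 -6.1] op 0.473
  wz 0.001 rad  then tool shift mm [0.5 1.  5.2]
```

Emit:
drive_tool(
  commands=[
    {"wx": 0,"wy": 0,"wz": 0,"dx": 0.0003,"dy": 0.001,"dz": 0.002,"claw": 0},
    {"wx": 0,"wy": 0,"wz": 0,"dx": 0,"dy": 0,"dz": 0.0015,"claw": 0},
    {"wx": 0,"wy": 0,"wz": 0,"dx": 0,"dy": 0,"dz": 0.001,"claw": 0},
    {"wx": 0,"wy": 0,"wz": 0,"dx": 0,"dy": 0,"dz": 0,"claw": 0},
    {"wx": 0,"wy": 0,"wz": 0,"dx": 0,"dy": 0,"dz": 0,"claw": 0},
  ],
)

```text
clock: 36.65
tool_pos: [0.5279, 0.2276, 0.0632]
eef_rot: [0.063, 0.998, 0.001, -0.001]
contact_force: [-0.1, 0.2, -6.7]
opening: 0.476
```

Emit:
drive_tool(
  commands=[
    {"wx": 0,"wy": 0,"wz": 0,"dx": 0,"dy": 0,"dz": 0.0007,"claw": 0},
    {"wx": 0,"wy": 0,"wz": 0,"dx": 0,"dy": 0,"dz": 0.0004,"claw": 0},
    {"wx": 0,"wy": 0,"wz": 0,"dx": 0,"dy": 0,"dz": 0,"claw": 0},
  ],
)

```text
clock: 36.95
tool_pos: [0.528, 0.2277, 0.0627]
eef_rot: [0.063, 0.998, 0.001, -0.0]
contact_force: [-1.4, -1.9, 2.9]
opening: 0.472
```

Emit:
drive_tool(
  commands=[
    {"wx": 0,"wy": 0,"wz": 0,"dx": 0,"dy": 0,"dz": 0,"claw": 0.75},
    {"wx": 0,"wy": 0,"wz": 0,"dx": 0,"dy": 0,"dz": 0,"claw": 0.75},
    {"wx": 0,"wy": 0,"wz": 0,"dx": 0,"dy": 0,"dz": 0,"claw": 0.75},
    {"wx": 0,"wy": 0,"wz": 0,"dx": 0,"dy": 0,"dz": 0,"claw": 0.75},
    {"wx": 0,"wy": 0,"wz": 0,"dx": 0,"dy": 0,"dz": -0.02,"claw": 0.75},
    {"wx": 0,"wy": 0,"wz": 0,"dx": 0,"dy": 0,"dz": -0.03,"claw": 0.75},
    {"wx": 0,"wy": 0,"wz": 0,"dx": 0,"dy": 0,"dz": -0.03,"claw": 1},
    {"wx": 0,"wy": 0,"wz": 0,"dx": 0,"dy": 0,"dz": -0.04,"claw": 1},
    {"wx": 0,"wy": 0,"wz": 0,"dx": 0,"dy": 0,"dz": 0,"claw": 1},
  ],
)

```text
clock: 37.85
tool_pos: [0.5299, 0.23, 0.1869]
eef_rot: [0.063, 0.998, 0.005, 0.003]
contact_force: [0.7, 1.2, -0.4]
opening: 0.991
```

Emit:
drive_tool(
  commands=[
    {"wx": 0,"wy": 0,"wz": 0,"dx": 0.02,"dy": 0.04,"dz": 0,"claw": 1},
    {"wx": 0,"wy": 0,"wz": 0,"dx": 0.02,"dy": 0.04,"dz": 0,"claw": 1},
    {"wx": 0,"wy": 0,"wz": 0,"dx": 0.01,"dy": 0.045,"dz": 0,"claw": 1},
    {"wx": 0,"wy": 0,"wz": 0,"dx": 0,"dy": 0.045,"dz": 0,"claw": 1},
    {"wx": 0,"wy": 0,"wz": 0,"dx": 0,"dy": 0,"dz": 0,"claw": 1},
    {"wx": 0,"wy": 0,"wz": 0,"dx": 0,"dy": 0,"dz": 0,"claw": 1},
  ],
)

```text
clock: 38.45
tool_pos: [0.499, 0.4029, 0.1817]
eef_rot: [0.062, 0.998, 0.001, -0.001]
contact_force: [0.4, -0.2, 0.3]
opening: 0.997
```

Run:
```python
from h import *
t=cam("top");s=cam("scene")
a=cv2.resize(t["color"][120:270,120:420],None,fx=2.6,fy=2.0,interpolation=cv2.INTER_CUBIC)
b=cv2.resize(s["color"][130:280,130:430],None,fx=2.6,fy=2.0,interpolation=cv2.INTER_CUBIC)
cv2.imwrite("pics/fin.png",np.vstack([a,b])[...,::-1])
plan(0,0,0)
blob(t,(100,120,60),(125,255,255),(236,183),25,.010,"blueboard")
```

```text
t 38.55 tcp [500.1 400.4 181.7] jaw 82.7 tilt [-0.08  0.03] q1,7 [-0.3   0.03] F [ 0.2  0.4 -0.6] op 0.997
  wz 0.000 rad  then tool shift mm [ 444.9 -460.8  182.1]
blueboard none
```

View pics/fin.png

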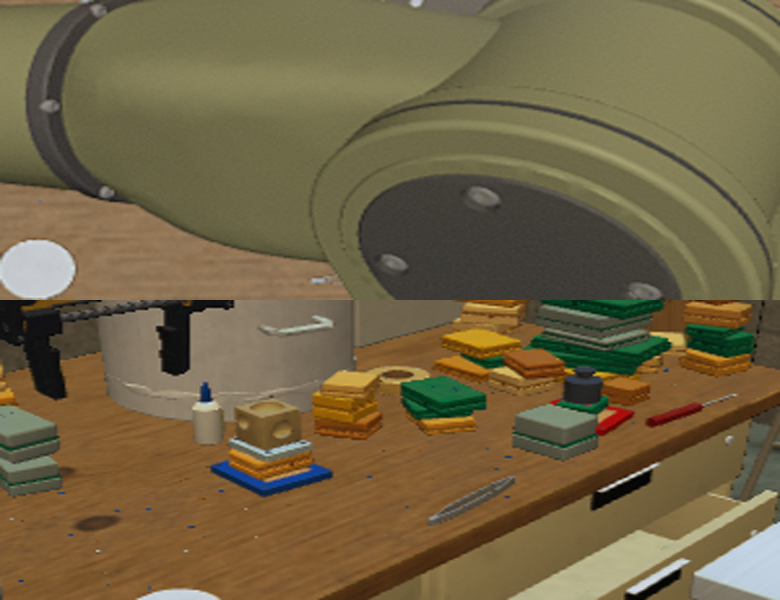

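Run:
```python
from h import *
d=cam("wrist")
T=np.eye(4);T[:3,:3]=R.from_quat([.65,.76,.001,-.001]).as_matrix();T[:3,3]=[.4176,-.0999,.1699]
d["c2w"]=T@d["T_tool_cam"]
print("weight body top",cast(d,[(259.5,192.5)],.056),"head",cast(d,[(160+397/4,100+365/3.75)],.070),"mould top",cast(d,[(258.5,185.9)],.028))
```

```text
weight body top [[ 0.41732819 -0.09945332]] head [[ 0.41718686 -0.10016393]] mould top [[ 0.41647003 -0.09997118]]
```

The weight measures within about 1 mm of the mould's centre, so I'm handing in the job.

```bash
python3 -c "
from plant import r
print(r.finish_job(), r.get_state()['clock'])"
```

```text
the job is handed in; nothing more can be done
the job is handed in; nothing more can be done
```

I built both stacks and handed the job in at about 38.6 s of the 112 s. The gripper was open and clear of both stacks.

| Stack | Piece | Offset from the piece beneath | How checked |
|---|---|---|---|
| Blue board | Amber mould | about 1 mm | wrist camera, after release |
| Blue board | Steel plate | about 1–2 mm (against board) | wrist camera, after release |
| Blue board | Brass block | about 1 mm | wrist camera, in hand before lowering |
| Red board | Green mould | 2–3 mm, towards -y | wrist and top cameras, after release |
| Red board | Round weight | about 1 mm | wrist camera, after release |

- **Final view:** the scene camera showed both stacks upright and the glue bottle standing. The tin was only partly in view but looked undisturbed, and the arm never went low near it.
- **Force:** the highest I saw was about 20 N, when the green mould touched its board.

**What fell short or disagreed:**
- The last top view was blocked by the arm, so I did not measure the brass block's centring again after letting go.
- The top and wrist cameras disagreed by about 2–3 mm in places, such as the round weight's starting position.
- I viewed 16 pictures, two over the budget of 14.

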